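# Comb the ware board clear and walk the kiln prop across

## Robot

A 6-joint arm with a two-finger parallel gripper is mounted at the origin on the work surface. World frame = base frame: x ahead of the robot, y to its left, z up, the work surface at z = 0. Lengths are in m, angles in rad, forces in N, time in s.
With the tool pointing down it reaches from about 0.275 to 0.825 m from the base axis. Payload 4.9 kg.
Tool frame: the origin (TCP) lies midway between the tips of the shut fingers; the grasp point (between the pads) lies 19 mm behind it (bot.grip_depth is the distance from the TCP to the grasp point, in m); y points along the fingers, x is the direction in which the jaws open and shut, and the axes are right-handed (so a half turn about y gives the same grasp; the last joint's range is limited). The gripper opens to 85 mm and grips with 20 to 120 N. Pads are 22 mm wide; open, the fingers measure 114 mm over their backs; the gripper's body (76 mm by 85 mm) begins 54 mm behind the grasp point. The pads swing forward as they close: fully open they stand 13 mm farther back than shut.
Start: joints at [1.183, 0.326, -0.193, 1.052, 0, 1.437], TCP at [0.138, 0.532, 0.231] pointing down, gripper open.
Joint ranges: [-2.65, 2.65], [-0.97, 1.79], [-1.3, 1.35], [-1.93, 2.1], [-1.47, 1.37], [-3.14, 3.14]. Speed limits (rad/s): [2.57, 2.57, 3.14, 3.14, 3.14, 3.14].

## Interface

Orientations are given as a unit quaternion [w, x, y, z].
In Python, from cell import bot gives the robot as it stands. Calls block until the motion is done:
- bot.move_pose(position, orientation): joint-space move of the TCP to a pose.
- bot.move_linear(position, speed=0.15, rotation=None, until_force=None): straight line of the TCP; rotation=None keeps the orientation; speed is the mean speed in m/s. With until_force (N) it stops when the force on the tool has changed by that much, and returns True; else False.
- bot.goto_joints(angles): joint-space move.
- bot.set_gripper(opening, grasp_force=None): opening from 0.0 (shut) to 1.0 (fully open); grasp_force is the grip in N (None keeps the last); returns when the fingers have stopped.
- bot.wait(seconds).
- bot.solve_ik(position, orientation): joint angles nearest the present ones, or None.
- bot.camera(name): name is "scene" or "side" or "wrist"; returns the picture (420x560x3 uint8, red, green, blue); there is no depth.
- bot.calibration(name): a dict with "mtx" (3x3 intrinsics, pixels), "extrinsics" (4x4, takes a point from world to camera coordinates); the wrist camera has in their place "hand_eye" (4x4, takes a point from camera to tool coordinates, whose origin is the TCP and whose axes are the tool frame's). Camera axes: x right, y down, z forward; pixel columns grow to the right and rows downward; lengths in m; the calibration is good to about 2 mm. A picture is of the moment at which its call begins: read the wrist's pose just before it. calibration takes no time and is no camera call.
A pose or a line that the arm cannot do raises bot.PlanningError and nothing moves.
- bot.close_job(): hands the job in, once; it reports no verdict.
Trained networks look in the newest picture that a camera, given by its name, has taken for a name from the list of things; names that differ only in an ending like _2 or _b are one class to them, and where a whole thing is asked for, a point or a joint stands for the part that bears it (a point fixed in the world has none). Each returns a list of dicts, best first, with "confidence" (0 to 1); they miss things now and then, are a little off and sometimes report something else, mostly with a low value. They report only what shows in the picture. A call takes as long as a camera call.
- bot.search_frame(camera, thing): "bbox" ([left, top, width, height] in pixels, round what is visible of it).
Readings, each from a call of its own:
- bot.read_clock(): time.
- bot.read_joint_positions(): joint angles.
- bot.read_joint_vel(): joint speeds.
- bot.read_joint_efforts(): joint torques, N m.
- bot.read_position(): TCP position.
- bot.read_tool_rot(): TCP orientation.
- bot.read_ft_force(): force on the tool from outside, world axes, zero at the start.
- bot.read_moment(): the same for the moment, N m.
- bot.read_gripper_width(): opening from 0.0 (shut) to 1.0 (fully open).
Only numpy, scipy, OpenCV 4.12 (cv2) and the standard library are available. Lean on these libraries where they do the work, as an engineer would, in place of code of your own. Each camera call takes 0.05 s, during which the arm holds its last target.

## Task

Using the rake, comb the scattered wooden strips into parallel rows pushed up close together against the rail along the far side of the ware board (the strips are freshly oiled: never touch them with the gripper), and stand the rake back down flat on the bench, off the board. Then, along the cleared near side of the board, walk the long fireclay prop end over end twice towards the stop block: tip it up onto its leading end, holding that end in place, and lay it down ahead, then the same over its other end, always keeping one end on the board. Finally slide the prop so that its end is up against the stop block and square to it, and leave the small pot, mug, bowl, tool jar and sponge where they are.

Things in the scene. Friction and masses are not known exactly. Their poses are not given: they have to be found in the camera images.
- board: Fixed plywood ware board, 305 (x) x 670 (y) x 18 mm thick. Origin under it at bench level; y along its length, x away from the robot, z up. Near edge at x -150 mm. A rail 20 mm thick, standing 22 mm above the board, runs along the far edge, inner face at x +135 mm. The prop's lane runs along y at about x -70 mm; its cleared width is the near side of the board.
- rail (a point): Middle of the foot of the rail's inner face, on the board's top (board x +135, y 0, z +18 mm).
- stop: Fixed terracotta stop block on the lane near one end of the board (either end), 70 (across the lane, its x) x 30 (along the lane, its y) x 45 mm high. Origin at the centre of its underside, on the board's top; axes parallel to the board's.
- prop: Cream fireclay kiln prop, square bar 150 (x) x 26 x 26 mm, 0.2 to 0.33 kg, lying in the lane near the end away from the stop. Origin at its centre. One tumble advances it 176 mm; its centre starts 460 to 495 mm from the stop's centre (90 mm when touching it). Same on all four long faces; gripped firmly it does not turn between the pads, held lightly (about 4 N) it can.
- prop_a (a point): Centre of the prop's end face at its +x end.
- prop_b (a point): Centre of the prop's end face at its -x end.
- rake: Wooden hand rake standing on the bench at one side of the board, 0.15 kg. Head 44 (x) x 130 (y) mm, top at 34 mm, with two rows of teeth under it (18 mm tall, gaps 10 mm); from its middle an upright handle 22 x 22 mm rises to 104 mm. Origin at the middle of the head at the teeth's tips, z up; either long face (22 mm from the origin) pushes.
- strip1: Flat dark hardwood strip 90 (x) x 12 (y) x 9 mm (z), 12 g, one of 4 to 6 scattered on the middle of the board (None if absent). Origin at the centre of its underside; x along its length.
- strip2: Flat dark hardwood strip 90 (x) x 12 (y) x 9 mm (z), 12 g, one of 4 to 6 scattered on the middle of the board (None if absent). Origin at the centre of its underside; x along its length.
- strip3: Flat dark hardwood strip 90 (x) x 12 (y) x 9 mm (z), 12 g, one of 4 to 6 scattered on the middle of the board (None if absent). Origin at the centre of its underside; x along its length.
- strip4: Flat dark hardwood strip 90 (x) x 12 (y) x 9 mm (z), 12 g, one of 4 to 6 scattered on the middle of the board (None if absent). Origin at the centre of its underside; x along its length.
- strip5: Flat dark hardwood strip 90 (x) x 12 (y) x 9 mm (z), 12 g, one of 4 to 6 scattered on the middle of the board (None if absent). Origin at the centre of its underside; x along its length.
- strip6: Flat dark hardwood strip 90 (x) x 12 (y) x 9 mm (z), 12 g, one of 4 to 6 scattered on the middle of the board (None if absent). Origin at the centre of its underside; x along its length.
- testpot: Small white test pot, 48 mm across and 50 mm tall, standing on the board near an end; a bystander, to be left alone. Origin at the centre of its underside.
- sponge: Yellow sponge block 50 x 35 x 25 mm on the board near an end; a bystander, to be left alone. Origin at the centre of its underside.
- jar: Clay jar 76 mm across, 85 mm tall, with wooden tools standing in it to about 160 mm, on the bench at the side of the board away from the rake; a bystander, to be left alone. Origin at the centre of its underside.
- bowl: White bowl 100 mm across, 45 mm tall, on the bench in front of the board; a bystander, to be left alone. Origin at the centre of its underside.
- mug: Clay mug 72 mm across, 75 mm tall, on the bench in front of the board; a bystander, to be left alone. Origin at the centre of its underside.

How it is judged:
By the outcome, as a careful person would: the job done as asked, in the order asked, and still so for the second after the job is handed in, with the robot touching nothing.
Of strip1, strip2, strip3, strip4, strip5, strip6 only 4 to 6 are there at a start; the rules pass over those that are not, and their reading is None.
At some moment in a run one of strip1, strip2, strip3, strip4, strip5, strip6 may be knocked a few centimetres aside while the robot is not near it.
Once in a run the grip may slacken for a moment while it holds something.
It also fails if it takes over 208 s, if anything falls off the work surface, if the arm or the gripper's body presses on something with over 40 N, if the wrist force passes 120 N, or if a joint passes its speed limit or range.

## Working session

There is one attempt and no reset: what is moved stays moved. The work goes in short steps, each a Python script; the robot and the scene stay as the last script left them, time stands still between calls to the robot, and variables do not carry over. Pictures are saved under pics/ and viewed, and the job is handed in when it is done.

```bash
ls; mkdir -p pics; python3 - <<'E'
from cell import bot
import cv2
print(bot.read_clock())
for n in ["scene","side","wrist"]:
    im=bot.camera(n); cv2.imwrite(f"pics/{n}0.png",im[:,:,::-1])
    c=bot.calibration(n); print(n,{k:v.round(4).tolist() for k,v in c.items()})
print(bot.read_position(),bot.read_tool_rot(),bot.read_clock())
E
```

```text
pics
0.0
scene {'mtx': [[488.6632, 0.0, 282.8707], [0.0, 488.6632, 210.8144], [0.0, 0.0, 1.0]], 'extrinsics': [[-0.6327, 0.7742, 0.0169, 0.3179], [0.5445, 0.4603, -0.7011, -0.2355], [-0.5506, -0.4344, -0.7128, 1.6326], [0.0, 0.0, 0.0, 1.0]]}
side {'mtx': [[415.2641, 0.0, 277.3737], [0.0, 415.2641, 216.8719], [0.0, 0.0, 1.0]], 'extrinsics': [[0.7186, -0.6953, -0.0125, -0.3806], [-0.4143, -0.4137, -0.8107, 0.2432], [0.5585, 0.5878, -0.5853, 0.8228], [0.0, 0.0, 0.0, 1.0]]}
wrist {'mtx': [[340.4386, 0.0, 275.4154], [0.0, 340.4386, 207.6421], [0.0, 0.0, 1.0]], 'hand_eye': [[1.0, -0.0004, 0.0004, 0.0], [-0.0005, -0.3165, 0.9486, -0.1429], [-0.0002, -0.9486, -0.3165, 0.0816], [0.0, 0.0, 0.0, 1.0]]}
[0.13791308 0.53199454 0.23069425] [-0.55902839  0.55948291  0.43231297 -0.4330954 ] 0.15
```

View pics/scene0.png

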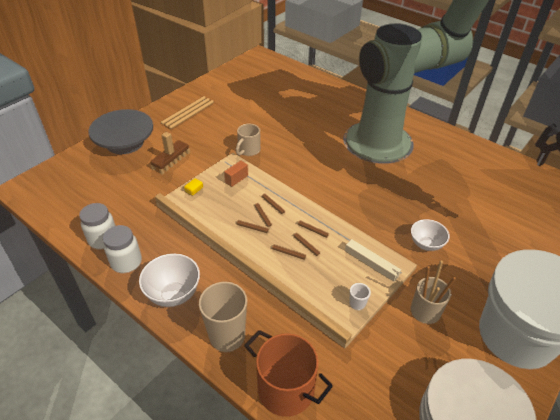

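View pics/side0.png

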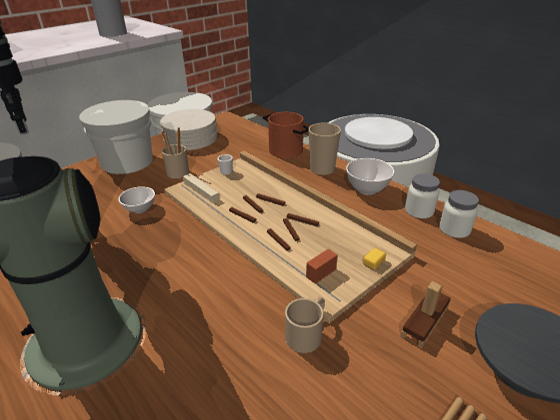

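View pics/wrist0.png

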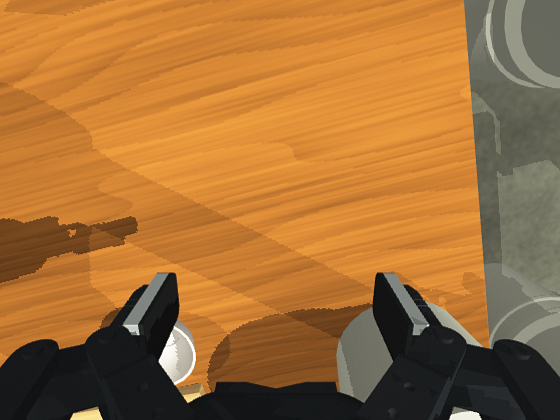

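```bash
python3 - <<'E'
from cell import bot
import cv2
names=["stop","prop","rake","strip1","testpot","sponge","jar","bowl","mug","board"]
for c in ["scene","side"]:
    bot.camera(c)
    for n in names:
        print(c,n,[([round(x) for x in d["bbox"]],round(d["confidence"],2)) for d in bot.search_frame(c,n)][:8])
print(bot.read_clock())
s=cv2.imread("pics/scene0.png")[120:350,130:430]; cv2.imwrite("pics/sc.png",cv2.resize(s,(780,598),interpolation=cv2.INTER_CUBIC))
s=cv2.imread("pics/side0.png")[130:370,150:470]; cv2.imwrite("pics/sd.png",cv2.resize(s,(800,600),interpolation=cv2.INTER_CUBIC))
E
```

```text
scene stop [([225, 161, 23, 25], 0.8)]
scene prop [([347, 239, 51, 44], 0.66), ([156, 153, 260, 194], 0.43)]
scene rake [([151, 135, 39, 37], 0.88), ([346, 240, 57, 41], 0.64), ([184, 177, 18, 18], 0.29)]
scene strip1 [([270, 244, 36, 14], 0.68), ([263, 196, 21, 18], 0.63), ([301, 219, 26, 18], 0.61), ([293, 232, 25, 22], 0.59), ([254, 205, 19, 18], 0.55), ([237, 220, 32, 14], 0.54), ([346, 240, 52, 40], 0.51)]
scene testpot [([347, 283, 27, 29], 0.72), ([222, 160, 29, 28], 0.55), ([240, 219, 29, 14], 0.19)]
scene sponge [([184, 175, 18, 20], 0.67)]
scene jar [([409, 264, 41, 58], 0.7), ([413, 218, 35, 36], 0.37), ([346, 281, 25, 33], 0.21)]
scene bowl [([412, 218, 39, 34], 0.8)]
scene mug [([239, 124, 20, 31], 0.6)]
scene board [([155, 154, 260, 192], 0.65)]
side stop [([305, 250, 36, 32], 0.73)]
side prop [([182, 173, 35, 30], 0.8)]
side rake [([402, 282, 49, 65], 0.98)]
side strip1 [([228, 208, 33, 13], 0.69), ([256, 192, 28, 13], 0.63), ([271, 232, 22, 18], 0.54), ([181, 174, 38, 28], 0.53), ([287, 212, 33, 11], 0.45), ([285, 220, 15, 18], 0.43)]
side testpot [([224, 153, 8, 23], 0.75), ([183, 174, 35, 27], 0.22)]
side sponge [([361, 248, 27, 22], 0.66)]
side jar [([165, 134, 23, 43], 0.93), ([164, 152, 253, 172], 0.16)]
side bowl [([120, 189, 31, 23], 0.81), ([287, 212, 33, 11], 0.65)]
side mug [([286, 298, 39, 52], 0.91)]
side board [([164, 150, 253, 173], 0.86), ([183, 176, 34, 26], 0.66)]
1.25
```

View pics/sc.png

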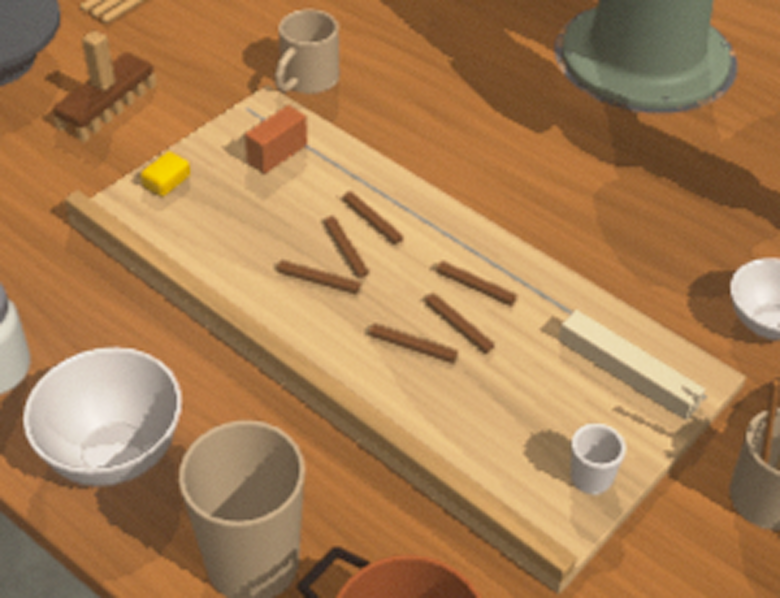

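View pics/sd.png

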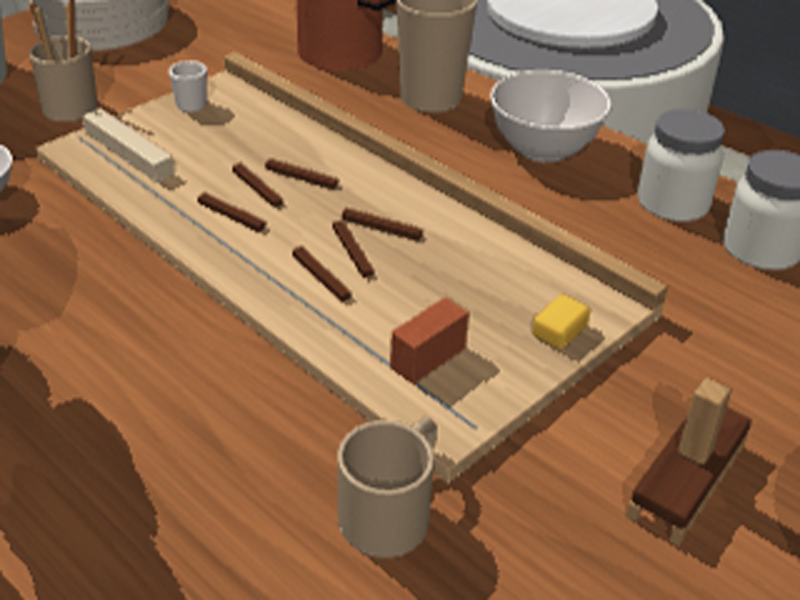

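```bash
cat > h.py <<'E'
from cell import bot
import numpy as np, cv2
from scipy.optimize import least_squares
from scipy.spatial.transform import Rotation as R
CAL={n:bot.calibration(n) for n in ["scene","side","wrist"]}
def proj(n,P,T=None):
    T=CAL[n]["extrinsics"] if T is None else T
    P=np.atleast_2d(P); c=P@T[:3,:3].T+T[:3,3]; u=c@CAL[n]["mtx"].T
    return u[:,:2]/u[:,2:]
def plane(n,px,z,T=None):
    T=CAL[n]["extrinsics"] if T is None else T
    px=np.atleast_2d(np.asarray(px,float)); d=np.c_[px,np.ones(len(px))]@np.linalg.inv(CAL[n]["mtx"]).T@T[:3,:3]
    o=-T[:3,:3].T@T[:3,3]; s=(z-o[2])/d[:,2]
    return o+d*s[:,None]
def wristT():
    p=bot.read_position(); q=bot.read_tool_rot()
    M=np.eye(4); M[:3,:3]=R.from_quat([q[1],q[2],q[3],q[0]]).as_matrix(); M[:3,3]=p
    return np.linalg.inv(M@CAL["wrist"]["hand_eye"])
def fit(obs,x0):
    # obs: list (cam,[X,Y,Z local m],[u,v]); fit x,y,yaw, local z is world z
    def f(p):
        c,s=np.cos(p[2]),np.sin(p[2]); r=[]
        for n,P,uv in obs:
            W=[p[0]+c*P[0]-s*P[1],p[1]+s*P[0]+c*P[1],P[2]]
            r+=list(proj(n,W)[0]-uv)
        return r
    o=least_squares(f,x0,loss="soft_l1"); return o.x,np.array(o.fun).reshape(-1,2)
def quat(yaw=0.,tilt=0.):
    # tool y = down; tool x at angle yaw in world xy; tilt: rotation about tool-x after
    x=np.array([np.cos(yaw),np.sin(yaw),0]); y=np.array([0,0,-1.]); z=np.cross(x,y)
    m=R.from_matrix(np.c_[x,y,z])*R.from_euler('x',tilt)
    q=m.as_quat(); return np.array([q[3],q[0],q[1],q[2]])
def snap(n,f,crop=None,scale=1):
    im=bot.camera(n); b=im[:,:,::-1]
    if crop: x,y,w,hh=crop; b=b[y:y+hh,x:x+w]
    if scale!=1: b=cv2.resize(b,None,fx=scale,fy=scale,interpolation=cv2.INTER_CUBIC)
    cv2.imwrite("pics/"+f,b); return im
E
python3 - <<'E'
from h import *
sc=lambda u,v:np.array([130+u/2.6,120+v/2.6]); sd=lambda u,v:np.array([150+u/2.5,130+v/2.5])
o=[("scene",(-.15,-.335,.018),sc(272,90)),("scene",(-.15,.335,.018),sc(743,380)),("scene",(.155,-.335,.04),sc(70,203)),("scene",(.155,.335,.04),sc(560,570)),
("side",(-.15,-.335,.018),sd(447,466)),("side",(-.15,.335,.018),sd(40,152)),("side",(.155,-.335,.04),sd(662,293)),("side",(.155,.335,.04),sd(228,53))]
p,r=fit(o,[.45,0,0]);print("board",p.round(4),np.degrees(p[2]));print(r.round(1).tolist())
for nm,a,b in [("prop",sc(577,320),sd(100,118)),]:
    pass
# prop top face corners
for n,f,pts in [("scene",sc,[(575,314),(703,396),(688,414),(562,335)]),("side",sd,[(95,112),(84,124),(158,168),(172,155)])]:
    print(n,"prop top",plane(n,[f(*q) for q in pts],.044).round(4).tolist())
for n,f,pts in [("scene",sc,[(246,141),(289,108),(307,117),(263,150)]),("side",sd,[(392,340),(447,300),(468,310),(412,350)])]:
    print(n,"stop top",plane(n,[f(*q) for q in pts],.063).round(4).tolist())
print("handle",plane("scene",[sc(95,38)],.104),plane("side",[sd(713,387)],.104))
print("rake head",plane("scene",[sc(55,98),sc(145,56),sc(155,70),sc(75,122)],.034).round(3).tolist(),plane("side",[sd(635,492),sd(682,520),sd(749,422)],.034).round(3).tolist())
for n,f,S in [("scene",sc,[[(348,197),(398,238)],[(329,221),(361,272)],[(280,265),(356,287)],[(438,265),(513,299)],[(429,298),(488,348)],[(370,330),(454,355)]]),("side",sd,[[(296,251),(348,297)],[(337,226),(369,273)],[(345,213),(421,234)],[(200,198),(263,226)],[(235,167),(280,202)],[(268,163),(336,184)]])]:
    for s in S: print(n,plane(n,[f(*q) for q in s],.026)[:,:2].round(3).tolist())
E
```

```text
board [ 0.5381  0.0182 -0.0486] -2.7846107354637097
[[-1.1, -3.1], [1.4, -1.0], [-2.4, -3.0], [0.5, 0.9], [-1.2, 0.7], [-1.7, -3.2], [1.6, -3.2], [3.1, -1.4]]
scene prop top [[0.4653, 0.196, 0.044], [0.4729, 0.3448, 0.044], [0.5002, 0.3446, 0.044], [0.4962, 0.2014, 0.044]]
side prop top [[0.4759, 0.3333, 0.044], [0.4504, 0.3188, 0.044], [0.4546, 0.1787, 0.044], [0.4822, 0.1892, 0.044]]
scene stop top [[0.5037, -0.2167, 0.063], [0.4311, -0.2191, 0.063], [0.4296, -0.1929, 0.063], [0.5024, -0.1921, 0.063]]
side stop top [[0.4167, -0.2091, 0.063], [0.4909, -0.2081, 0.063], [0.4936, -0.2302, 0.063], [0.4196, -0.2296, 0.063]]
handle [[ 0.5185489  -0.43925819  0.104     ]] [[ 0.51717571 -0.44579292  0.104     ]]
rake head [[0.571, -0.466, 0.034], [0.447, -0.445, 0.034], [0.459, -0.415, 0.034], [0.585, -0.414, 0.034]] [[0.447, -0.436, 0.034], [0.449, -0.474, 0.034], [0.575, -0.462, 0.034]]
scene [[0.47, -0.098], [0.483, -0.016]]
scene [[0.511, -0.089], [0.546, -0.014]]
scene [[0.593, -0.085], [0.565, -0.004]]
scene [[0.487, 0.041], [0.475, 0.129]]
scene [[0.529, 0.063], [0.543, 0.148]]
scene [[0.6, 0.044], [0.572, 0.128]]
side [[0.476, -0.023], [0.462, -0.111]]
side [[0.536, -0.022], [0.503, -0.1]]
side [[0.558, -0.012], [0.588, -0.094]]
side [[0.466, 0.121], [0.481, 0.033]]
side [[0.534, 0.141], [0.523, 0.053]]
side [[0.566, 0.121], [0.591, 0.035]]
```

```bash
python3 - <<'E'
from h import *
for z in (.4,.35,.3,.25):
  for x in (.42,.47,.52):
    for yw in (90,-90):
        j=bot.solve_ik([x,0.02,z],quat(np.radians(yw)));print(z,x,yw,None if j is None else np.round(j,2))
# tilt check: tool x = board x or -x, tilt about tool x
for yaw in (-2.8,177.2):
  for y in (.35,.25,.15,0.05,-.05,-.15):
    s=""
    for t in range(-90,91,15):
        for z in (.14,):
            j=bot.solve_ik([.468,y,z],quat(np.radians(yaw),np.radians(t))); s+="X" if j is not None else "."
        j=bot.solve_ik([.468,y,.06],quat(np.radians(yaw),np.radians(t))); s+="x " if j is not None else ". "
    print(yaw,y,s)
M=R.from_quat(np.roll(quat(0,.3),-1)).as_matrix();print(M[:,1])
E
```

```text
0.4 0.42 90 [-0.13  0.02 -0.14  1.41  0.   -0.13]
0.4 0.42 -90 [-0.13  0.02 -0.14  1.41  0.    3.01]
0.4 0.47 90 [-0.11  0.12 -0.03  1.42  0.   -0.11]
0.4 0.47 -90 [-0.11  0.12 -0.03  1.42  0.    3.03]
0.4 0.52 90 [-0.1   0.22  0.09  1.44  0.   -0.1 ]
0.4 0.52 -90 [-0.1   0.22  0.09  1.44  0.    3.04]
0.35 0.42 90 [-0.13  0.02 -0.26  1.29  0.   -0.13]
0.35 0.42 -90 [-0.13  0.02 -0.26  1.29  0.    3.01]
0.35 0.47 90 [-0.11  0.12 -0.15  1.29  0.   -0.11]
0.35 0.47 -90 [-0.11  0.12 -0.15  1.29  0.    3.03]
0.35 0.52 90 [-0.1   0.22 -0.03  1.32  0.   -0.1 ]
0.35 0.52 -90 [-0.1   0.22 -0.03  1.32  0.    3.04]
0.3 0.42 90 [-0.13  0.04 -0.37  1.16  0.   -0.13]
0.3 0.42 -90 [-0.13  0.04 -0.37  1.16  0.    3.01]
0.3 0.47 90 [-0.11  0.14 -0.26  1.17  0.   -0.11]
0.3 0.47 -90 [-0.11  0.14 -0.26  1.17  0.    3.03]
0.3 0.52 90 [-0.1   0.23 -0.14  1.2   0.   -0.1 ]
0.3 0.52 -90 [-0.1   0.23 -0.14  1.2   0.    3.04]
0.25 0.42 90 [-0.13  0.07 -0.47  1.03  0.   -0.13]
0.25 0.42 -90 [-0.13  0.07 -0.47  1.03  0.    3.01]
0.25 0.47 90 [-0.11  0.17 -0.36  1.05  0.   -0.11]
0.25 0.47 -90 [-0.11  0.17 -0.36  1.05  0.    3.03]
0.25 0.52 90 [-0.1   0.26 -0.24  1.07  0.   -0.1 ]
0.25 0.52 -90 [-0.1   0.26 -0.24  1.07  0.    3.04]
-2.8 0.35 .. .. Xx Xx Xx Xx Xx Xx Xx Xx Xx Xx .. 
-2.8 0.25 .. Xx Xx Xx Xx Xx Xx Xx Xx Xx Xx Xx Xx 
-2.8 0.15 .. Xx Xx Xx Xx Xx Xx Xx Xx Xx Xx Xx Xx 
-2.8 0.05 Xx Xx Xx Xx Xx Xx Xx Xx Xx Xx Xx Xx Xx 
-2.8 -0.05 Xx Xx Xx Xx Xx Xx Xx Xx Xx Xx Xx Xx Xx 
-2.8 -0.15 Xx Xx Xx Xx Xx Xx Xx Xx Xx Xx Xx Xx Xx 
177.2 0.35 .. Xx Xx Xx Xx Xx Xx Xx Xx Xx Xx .. .. 
177.2 0.25 Xx Xx Xx Xx Xx Xx Xx Xx Xx Xx Xx Xx .. 
177.2 0.15 Xx Xx Xx Xx Xx Xx Xx Xx Xx Xx Xx Xx .. 
177.2 0.05 Xx Xx Xx Xx Xx Xx Xx Xx Xx Xx Xx Xx Xx 
177.2 -0.05 Xx Xx Xx Xx Xx Xx Xx Xx Xx Xx Xx Xx Xx 
177.2 -0.15 Xx Xx Xx Xx Xx Xx Xx Xx Xx Xx Xx Xx Xx 
[ 0.          0.29552021 -0.95533649]
```

```bash
python3 - <<'E'
from h import *
t=bot.read_clock()
bot.move_pose([.46,.03,.4],quat(np.pi/2)); print(bot.read_clock()-t)
T=wristT(); snap("wrist","w1.png"); np.save("w1T.npy",T)
print(bot.read_position(),bot.read_clock())
E
```

```text
2.2167
[0.45990965 0.03065249 0.39976141] 3.5167
```

View pics/w1.png

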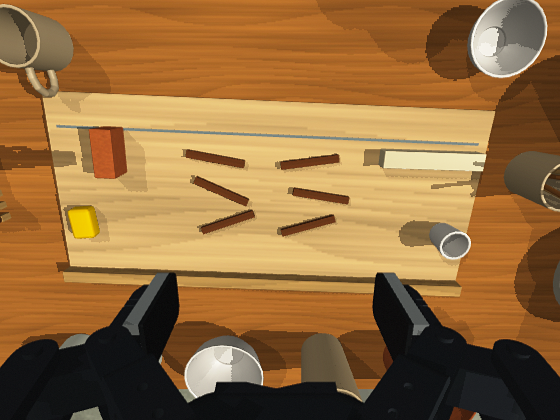

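```bash
python3 - <<'E'
import cv2
s=cv2.imread("pics/w1.png")
cv2.imwrite("pics/w1a.png",cv2.resize(s[80:310,30:290],None,fx=2.6,fy=2.6,interpolation=cv2.INTER_CUBIC))
cv2.imwrite("pics/w1b.png",cv2.resize(s[80:310,260:520],None,fx=2.6,fy=2.6,interpolation=cv2.INTER_CUBIC))
E
```

```text
(no output)
```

View pics/w1a.png

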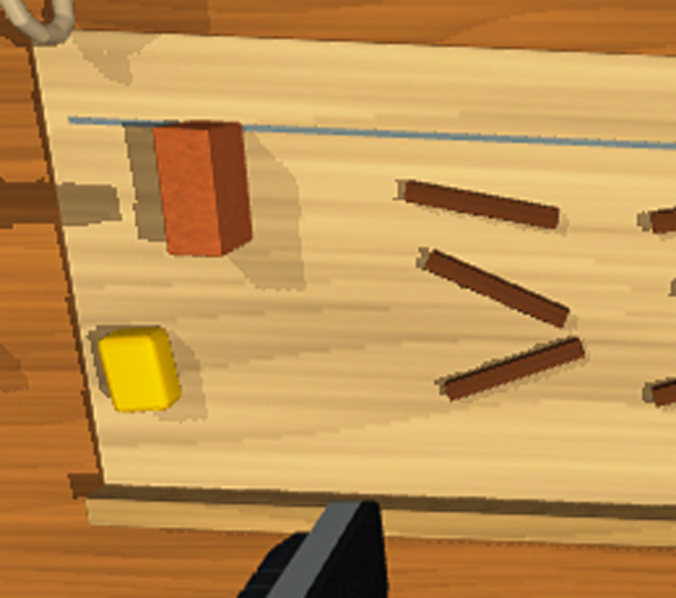

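View pics/w1b.png

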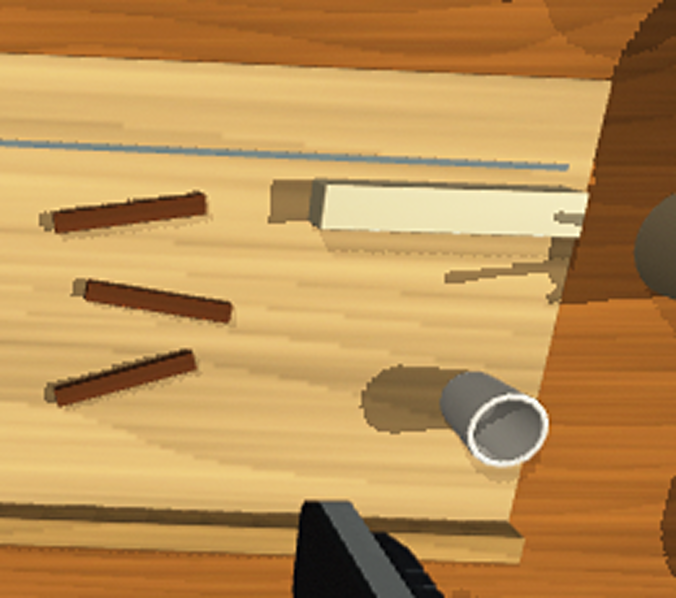

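```bash
python3 - <<'E'
from h import *
T=np.load("w1T.npy"); a=lambda u,v:np.array([30+u/2.6,80+v/2.6]); b=lambda u,v:np.array([260+u/2.6,80+v/2.6])
CAL["wrist"]["extrinsics"]=T
o=[("wrist",(-.15,-.335,.018),a(33,31)),("wrist",(-.15,.335,.018),b(611,80)),("wrist",(.135,-.335,.018),a(103,485)),("wrist",(.135,.335,.018),b(508,521)),("wrist",(.135,-.335,.04),a(88,497)),("wrist",(.135,.335,.04),b(522,538)),("wrist",(.155,-.335,.04),a(91,524)),("wrist",(.155,.335,.04),b(521,563))]
p,r=fit(o,[.53,0,0]);print(p.round(4),np.degrees(p[2]).round(2),r.round(1).tolist())
np.save("board.npy",p)
c,s=np.cos(p[2]),np.sin(p[2])
def toB(W): d=np.atleast_2d(W)[:,:2]-p[:2]; return np.c_[c*d[:,0]+s*d[:,1],-s*d[:,0]+c*d[:,1]]
for nm,f,z,pts in [("prop",b,.044,[(323,182),(321,230),(580,238),(587,192)]),("stop",a,.063,[(155,125),(168,253),(221,255),(208,125)]),
 ("blue",a,.018,[(70,119)]),("blueb",b,.018,[(566,167)])]:
    W=plane("wrist",[f(*q) for q in pts],z); print(nm,W[:,:2].round(4).tolist(),(toB(W)*1e3).round(0).tolist())
for f,z,pts in [(a,.027,[(405,190),(557,216)]),(a,.027,[(428,260),(565,317)]),(a,.027,[(445,391),(582,348)]),(b,.027,[(53,222),(205,203)]),(b,.027,[(87,290),(231,312)]),(b,.027,[(55,395),(194,360)])]:
    W=plane("wrist",[f(*q) for q in pts],z); print("strip",W[:,:2].round(3).tolist(),(toB(W)*1e3).round(0).tolist(),np.linalg.norm(W[0]-W[1]).round(3))
E
```

```text
[ 0.5381  0.0178 -0.041 ] -2.35 [[-1.7, -0.7], [1.1, 0.3], [0.5, -0.6], [0.6, -0.3], [-1.3, 1.2], [1.8, -0.1], [-0.6, 1.3], [-0.4, 0.6]]
prop [[0.4557, 0.19], [0.4831, 0.1917], [0.4877, 0.3408], [0.4612, 0.3396]] [[-89.0, 169.0], [-62.0, 171.0], [-64.0, 321.0], [-90.0, 318.0]]
stop [[0.4229, -0.225], [0.4923, -0.2298], [0.4934, -0.2006], [0.4228, -0.197]] [[-105.0, -247.0], [-36.0, -249.0], [-36.0, -220.0], [-106.0, -219.0]]
blue [[0.4237, -0.2976]] [[-101.0, -320.0]]
blueb [[0.4508, 0.3405]] [[-100.0, 319.0]]
strip [[0.463, -0.105], [0.478, -0.017]] [[-70.0, -126.0], [-58.0, -37.0]] 0.089
strip [[0.505, -0.095], [0.541, -0.014]] [[-28.0, -114.0], [4.0, -31.0]] 0.089
strip [[0.589, -0.09], [0.561, -0.004]] [[56.0, -106.0], [24.0, -20.0]] 0.091
strip [[0.482, 0.039], [0.471, 0.128]] [[-57.0, 18.0], [-72.0, 107.0]] 0.09
strip [[0.524, 0.059], [0.537, 0.147]] [[-16.0, 41.0], [-6.0, 129.0]] 0.089
strip [[0.592, 0.04], [0.569, 0.127]] [[53.0, 25.0], [26.0, 110.0]] 0.089
```

```bash
python3 - <<'E'
from h import *
t=bot.read_clock()
bot.move_pose([.47,-.42,.3],quat(np.pi/2)); print(bot.read_clock()-t)
T=wristT(); snap("wrist","w2.png"); np.save("w2T.npy",T)
im=cv2.imread("pics/w2.png"); 
print([( [round(x) for x in d["bbox"]],d["confidence"]) for d in bot.search_frame("wrist","rake")])
print(bot.read_position(),bot.read_clock())
E
```

```text
1.6833
[([229, 145, 49, 101], 0.62)]
[ 0.47086214 -0.41889483  0.30074914] 5.3
```

View pics/w2.png

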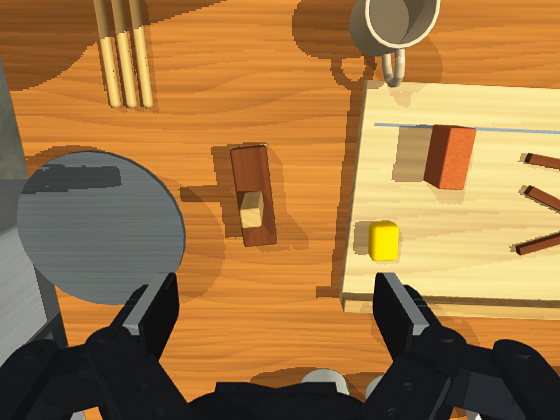

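```bash
python3 - <<'E'
import cv2
s=cv2.imread("pics/w2.png")
cv2.imwrite("pics/w2a.png",cv2.resize(s[130:260,200:310],None,fx=4.5,fy=4.5,interpolation=cv2.INTER_CUBIC))
E
```

```text
(no output)
```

View pics/w2a.png

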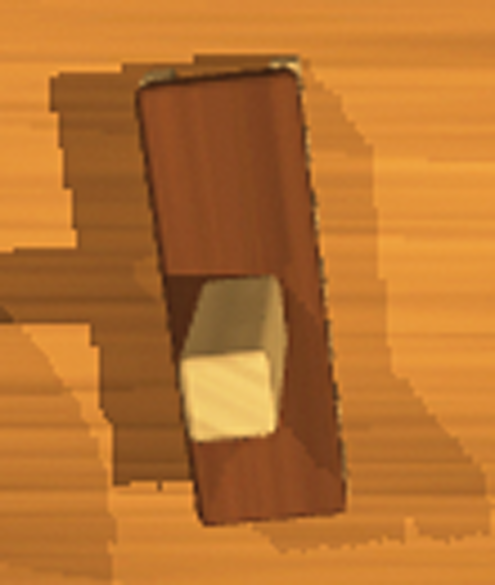

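```bash
python3 - <<'E'
from h import *
CAL["wrist"]["extrinsics"]=np.load("w2T.npy"); a=lambda u,v:np.array([200+u/4.5,130+v/4.5])
pts=[("wrist",(-.022,-.065,.034),a(138,92)),("wrist",(.022,-.065,.034),a(298,68)),("wrist",(.022,.065,.034),a(345,512)),("wrist",(-.022,.065,.034),a(203,524))]
W=plane("wrist",[q[2] for q in pts],.034); print(W.round(4).tolist(),W.mean(0))
H=plane("wrist",[a(185,357),a(268,352),a(274,434),a(197,440)],.104);print("handle",H.round(4).tolist(),H.mean(0))
d=W[2]+W[3]-W[0]-W[1];print("long axis deg",np.degrees(np.arctan2(d[1],d[0])))
for yw in (-10,170): print(bot.solve_ik([.515,-.442,.061],quat(np.radians(yw))))
E
```

```text
[[0.4537, -0.4726, 0.034], [0.4473, -0.4299, 0.034], [0.5762, -0.417, 0.034], [0.5801, -0.4587, 0.034]] [ 0.51435424 -0.44454355  0.034     ]
handle [[0.5046, -0.4549, 0.104], [0.5034, -0.4355, 0.104], [0.5239, -0.4343, 0.104], [0.5255, -0.4527, 0.104]] [ 0.51435705 -0.44435537  0.104     ]
long axis deg 5.986089638197464
[-0.81792714  0.70035951 -0.02876948  0.84166734  0.          0.92740212]
[-0.81792714  0.70035951 -0.02876948  0.84166734  0.         -2.21419054]
```

```bash
python3 - <<'E'
from h import *
q=quat(np.radians(6))
bot.move_pose([.5143,-.4445,.16],q)
bot.set_gripper(.6)
bot.move_linear([.5143,-.4445,.059],speed=.12)
bot.set_gripper(0,60)
print(bot.read_gripper_width(),bot.read_ft_force(),bot.read_position(),bot.read_clock())
E
```

```text
0.25144098522145447 [-0.32454798  0.22578755  4.21822028] [ 0.51484873 -0.44508977  0.06010423] 8.425
```

```bash
cat >> h.py <<'E'
BP=np.load("board.npy")
def B(x,y,z=None):
    c,s=np.cos(BP[2]),np.sin(BP[2]); v=[BP[0]+c*x-s*y,BP[1]+s*x+c*y]
    return v if z is None else v+[z]
def toB(W):
    c,s=np.cos(BP[2]),np.sin(BP[2]); d=np.atleast_2d(W)[:,:2]-BP[:2]; return np.c_[c*d[:,0]+s*d[:,1],-s*d[:,0]+c*d[:,1]]
E
python3 - <<'E'
from h import *
q=quat(np.pi/2+BP[2]); L=bot.move_linear
p=bot.read_position(); L([p[0],p[1],.2],speed=.2)
print("w",bot.read_gripper_width())
bot.move_pose(B(-.112,-.073,.2),q)
L(B(-.112,-.073,.095),speed=.15)
f=L(B(-.112,-.073,.070),speed=.02,until_force=4)
p=bot.read_position(); print(f,p,bot.read_ft_force(),bot.read_gripper_width(),bot.read_clock())
snap("wrist","w3.png"); snap("scene","s3.png",(130,120,300,230),2.6)
E
```

```text
w 0.2531886828086821
True [ 0.42307592 -0.05057317  0.07802941] [-0.93135449 -1.08242233  5.11726779] 0.24783282813263463 12.475
```

View pics/w3.png

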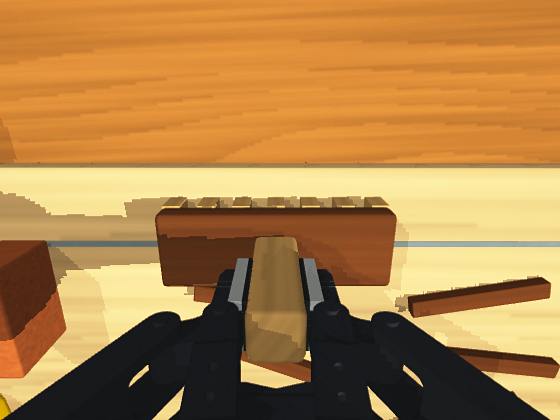

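View pics/s3.png

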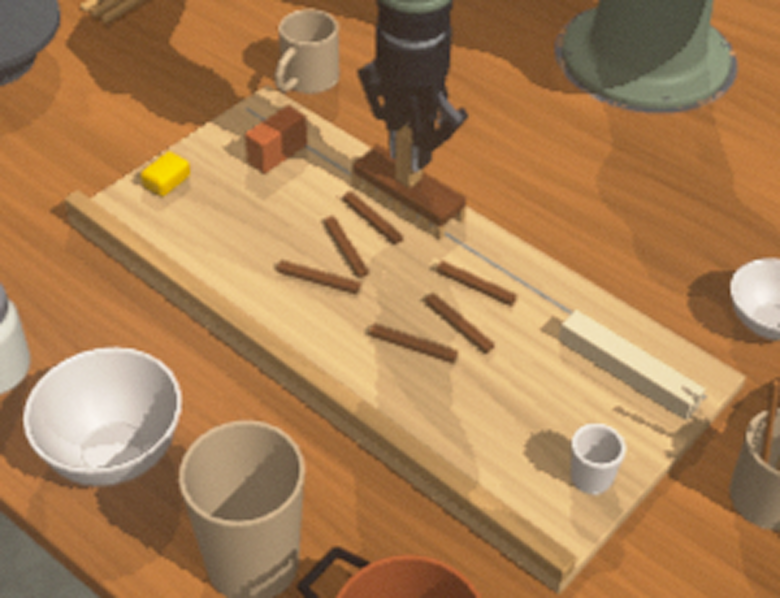

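```bash
python3 - <<'E'
from h import *
L=bot.move_linear; z=.0785; y=-.073
L(B(-.112,y,z),speed=.05)
print(L(B(.03,y,z),speed=.06,until_force=15),bot.read_ft_force())
f=L(B(.090,y,z),speed=.03,until_force=7)
print(f,toB(bot.read_position()),bot.read_position()[2],bot.read_ft_force(),bot.read_gripper_width(),bot.read_clock())
snap("scene","s4.png",(130,120,300,230),2.6);snap("side","d4.png",(150,130,320,240),2.5)
E
```

```text
False [-0.84613981  0.33817398 -1.38678646]
True [[ 0.07495473 -0.07297752]] 0.07819891512581474 [-2.2930997   0.36494662  5.1616537 ] 0.24744373236780481 16.7417
```

View pics/s4.png

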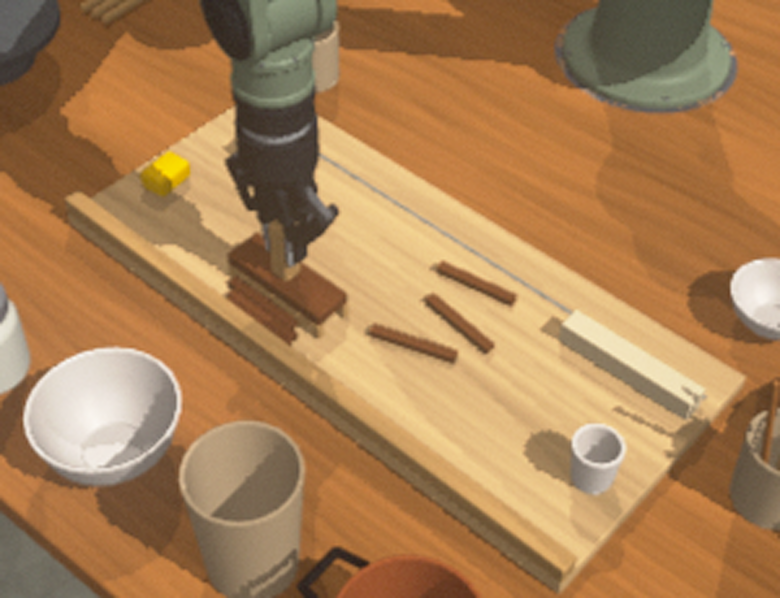

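View pics/d4.png

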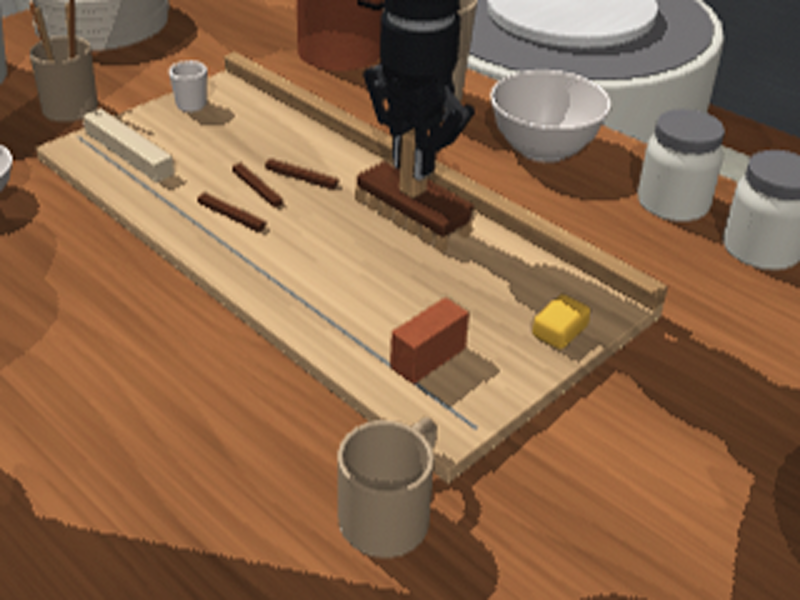

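```bash
python3 - <<'E'
from h import *
L=bot.move_linear; z=.0785; y=.075
L(B(.05,-.073,z),speed=.06)
L(B(.05,-.073,.15),speed=.15)
L(B(-.112,y,.15),speed=.2)
T=wristT();snap("wrist","w5.png");np.save("w5T.npy",T)
L(B(-.112,y,z),speed=.1)
print(L(B(.03,y,z),speed=.06,until_force=15),bot.read_ft_force())
f=L(B(.090,y,z),speed=.03,until_force=7)
print(f,toB(bot.read_position()),bot.read_position()[2],bot.read_ft_force(),bot.read_gripper_width(),bot.read_clock())
L(B(.05,y,z),speed=.06)
L(B(.05,y,.15),speed=.15)
snap("scene","s6.png",(130,120,300,230),2.6);snap("side","d6.png",(150,130,320,240),2.5)
L(B(-.08,0,.22),speed=.2)
T=wristT();snap("wrist","w6.png");np.save("w6T.npy",T);print(bot.read_clock())
E
```

```text
False [ 0.43882966 -0.40466428 -1.19910543]
True [[0.07533671 0.07506473]] 0.07833385917095825 [-1.18163854  0.82822243  5.35164058] 0.25289405188582337 24.1083
26.4167
```

View pics/s6.png

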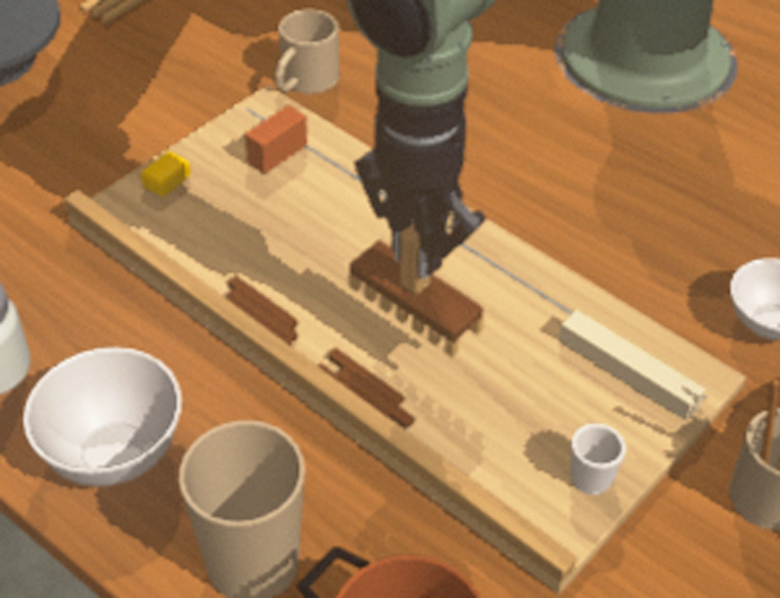

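View pics/d6.png

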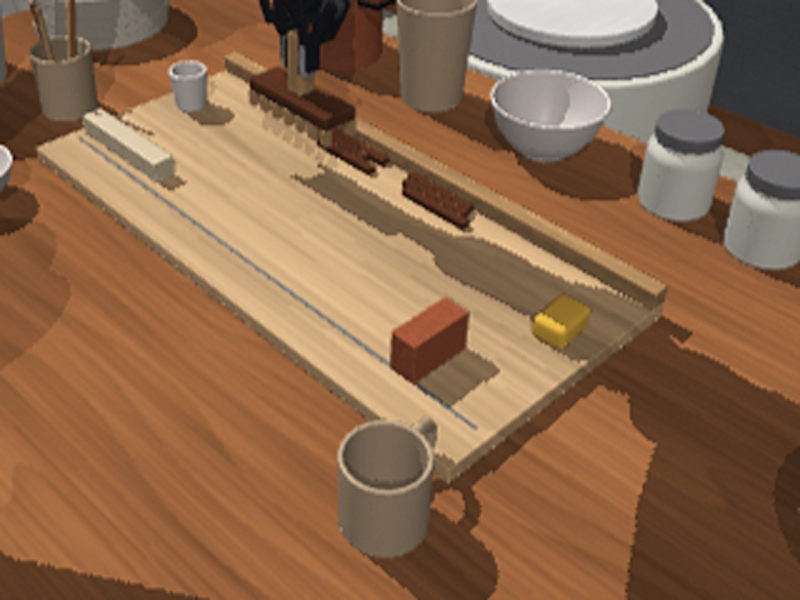

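View pics/w6.png

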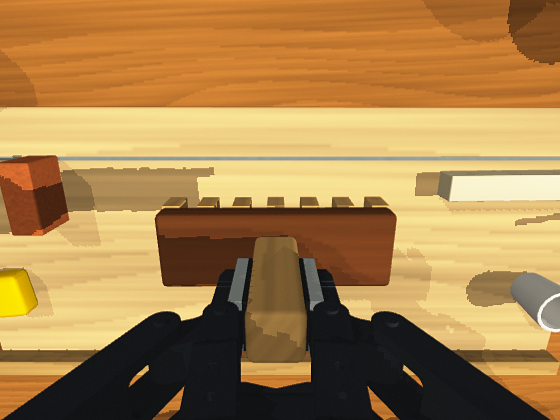

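```bash
python3 - <<'E'
from h import *
L=bot.move_linear
bot.move_pose([.5148,-.4451,.2],quat(np.radians(6)))
print(bot.read_gripper_width())
T=wristT()
L([.5148,-.4451,.075],speed=.15)
f=L([.5148,-.4451,.052],speed=.02,until_force=4)
print(f,bot.read_position(),bot.read_ft_force(),bot.read_gripper_width())
bot.set_gripper(.6); 
L([.5148,-.4451,.2],speed=.2)
snap("side","d7.png",(150,130,320,240),2.5)
bot.move_pose(B(-.05,.05,.4),quat(np.pi/2))
T=wristT();snap("wrist","w7.png");np.save("w7T.npy",T)
snap("scene","s7.png",(130,120,300,230),2.6);print(bot.read_clock())
E
```

```text
0.24945977210522968
True [ 0.514678   -0.44499885  0.06012205] [ 0.28403207 -0.57492665  3.42128765] 0.24923042727606387
33.275
```

View pics/d7.png

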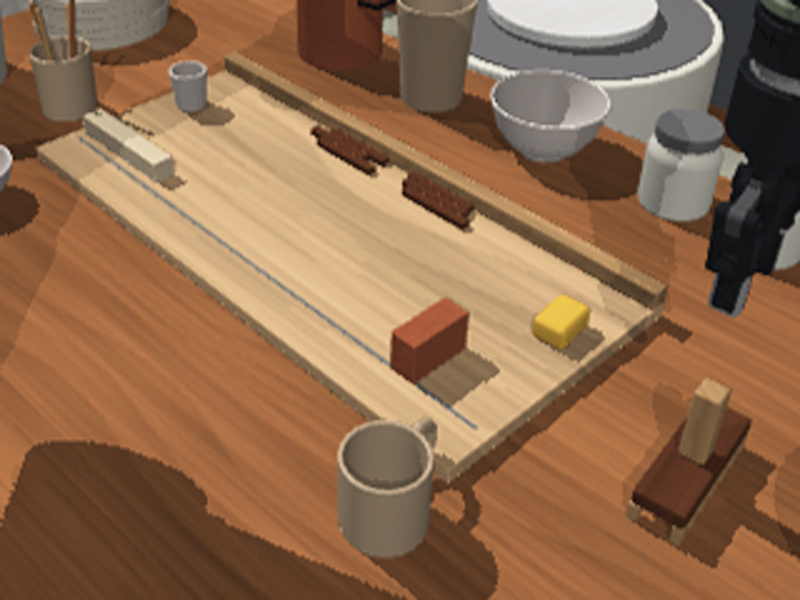

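View pics/w7.png

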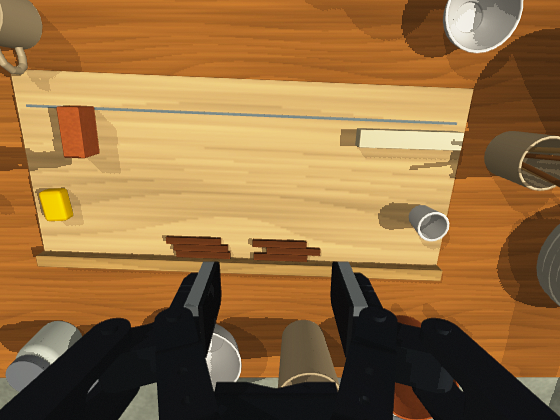

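```bash
python3 - <<'E'
from h import *
bot.move_pose(B(-.08,.245,.24),quat(np.pi/2+BP[2]))
T=wristT();np.save("w8T.npy",T);im=snap("wrist","w8.png")
print(bot.read_clock())
E
```

```text
34.325
```

View pics/w8.png

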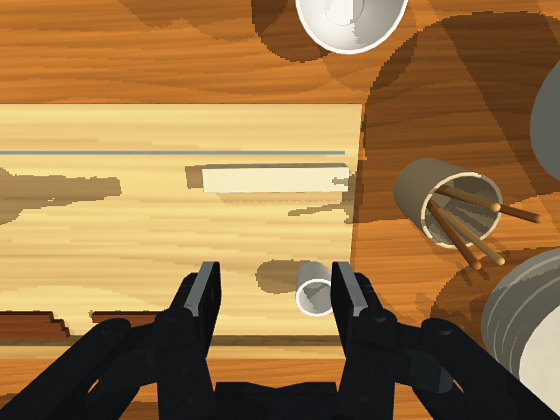

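```bash
python3 - <<'E'
from h import *
s=cv2.imread("pics/w8.png")
cv2.imwrite("pics/w8a.png",cv2.resize(s[145:215,180:360],None,fx=4.4,fy=4.4,interpolation=cv2.INTER_CUBIC))
E
```

```text
(no output)
```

View pics/w8a.png

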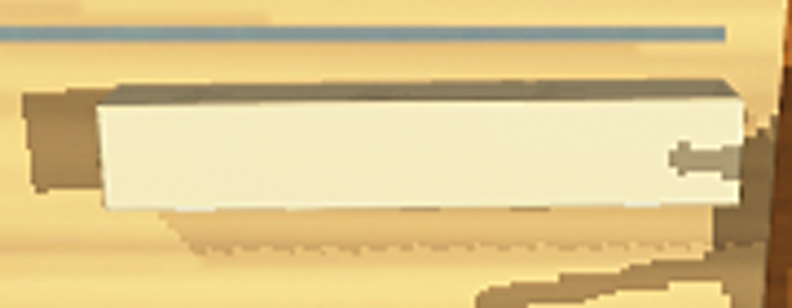

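```bash
cat >> h.py <<'E'
def tq(tilt): return quat(BP[2],tilt)
def avec(tilt): return np.sin(tilt),-np.cos(tilt)   # (board y, z)
def arc(x,piv,tcp0,tilt0,phis,target=(0.,6.),dz=0.):
    """rotate TCP about pivot (y,z board) toward -y by phis; tcp0=(y,z)"""
    v=np.array(tcp0)-piv; F0=None
    for ph in phis:
        c,s=np.cos(ph),np.sin(ph); w=np.array([c*v[0]-s*v[1],s*v[0]+c*v[1]])+piv
        bot.move_linear(B(x,w[0],w[1]+dz),speed=.07,rotation=tq(tilt0+ph))
        f=bot.read_ft_force(); e=bot.read_position()[2]-(w[1]+dz)
        print(round(np.degrees(ph)),f.round(1),"dz",round(dz*1e3,2),"zerr",round(e*1e3,2),"g",round(bot.read_gripper_width(),3))
        if f[2]>target[1]: dz+=min(.0006,.0001*(f[2]-target[1]))
        elif f[2]<target[0]: dz-=.0003
    return dz
E
python3 - <<'E'
from h import *
CAL["wrist"]["extrinsics"]=np.load("w8T.npy"); a=lambda u,v:np.array([180+u/4.4,145+v/4.4])
W=plane("wrist",[a(98,104),a(742,97),a(740,206),a(105,210)],.044);b=toB(W)
print((b*1e3).round(1).tolist(),(b.mean(0)*1e3).round(1),np.degrees(np.arctan2((b[2]-b[3])[0]+(b[1]-b[0])[0],(b[2]-b[3])[1]+(b[1]-b[0])[1])))
for px,z in [((462,210),.085),((315,298),.05),((348,12),.045)]: print((toB(plane("wrist",[px],z))*1e3).round(0))
x,y=-.076,.245
for yy,z,t in [(.29,.0235,-10),(.29,.10,-10),(.15,.13,80),(.05,.16,80),(.15,.16,-55),(.25,.2,-55),(0,.03,35)]:
    print(t,bot.solve_ik(B(x,yy,z),tq(np.radians(t))))
E
```

```text
[[-88.7, 170.6], [-90.2, 318.9], [-64.1, 320.1], [-63.3, 170.5]] [-76.6 245. ] -0.44278527616127783
[[-58. 418.]]
[[ 59. 290.]]
[[-229.  309.]]
-10 [ 0.52855141  0.64374924 -0.27451321  0.74732967 -0.14676564  2.14729274]
-10 [ 0.52855141  0.55148433 -0.20980659  0.9043012  -0.14676564  2.14729274]
80 [-0.42951962  0.94462127 -0.39597014  1.36538829  1.14667344  0.40118852]
80 [-0.61287423  0.94796862 -0.29047847  1.58820176  0.97570556  0.26351019]
-55 [ 0.6035437   0.82112445  0.04405447  1.50287321 -0.71394863  2.48972475]
-55 [ 0.71785891  0.93275915  0.37711565  1.79181036 -0.63653284  2.59758253]
35 [-0.47841168  0.59075973 -0.57256301  0.69583002  0.54634501  1.05204514]
```

```bash
python3 - <<'E'
from h import *
L=bot.move_linear; t0=np.radians(-10); X=-.0766; ya=.275; za=.0235
a=avec(t0)
bot.move_pose(B(X,ya-a[0]*.09,za-a[1]*.09),tq(t0))
F0=bot.read_ft_force();print(F0.round(1))
f=L(B(X,ya,za),speed=.08,until_force=8); print(f)
bot.set_gripper(0,80); 
p=bot.read_position();print(bot.read_gripper_width(),p,toB(p),bot.read_ft_force(),bot.read_clock())
snap("scene","s9.png",(250,120,300,230),2.6);snap("side","d9.png",(100,90,240,180),3.3)
E
```

```text
[ 0.1 -0.1  0.6]
False
0.291636269049253 [0.47328603 0.29605272 0.02426927] [[-0.07618985  0.27536941]] [-1.25046524  0.31595566  5.38298119] 37.475
```

View pics/s9.png

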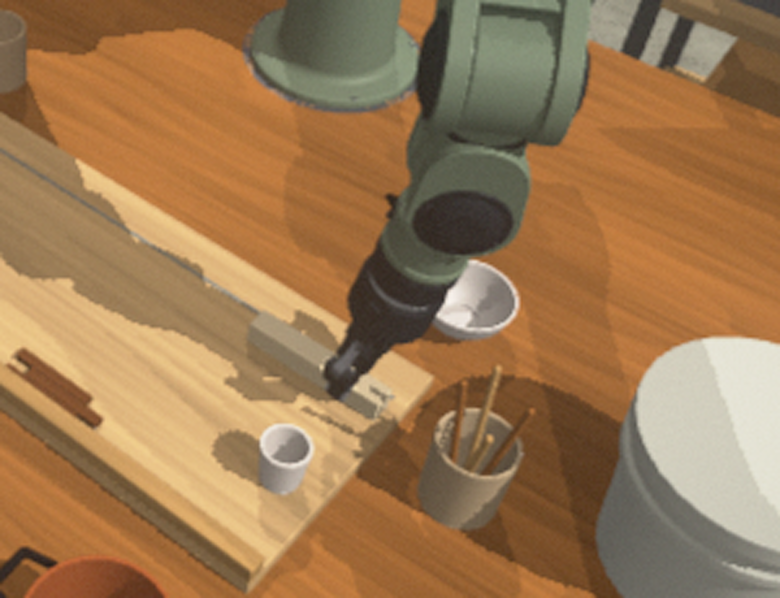

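View pics/d9.png

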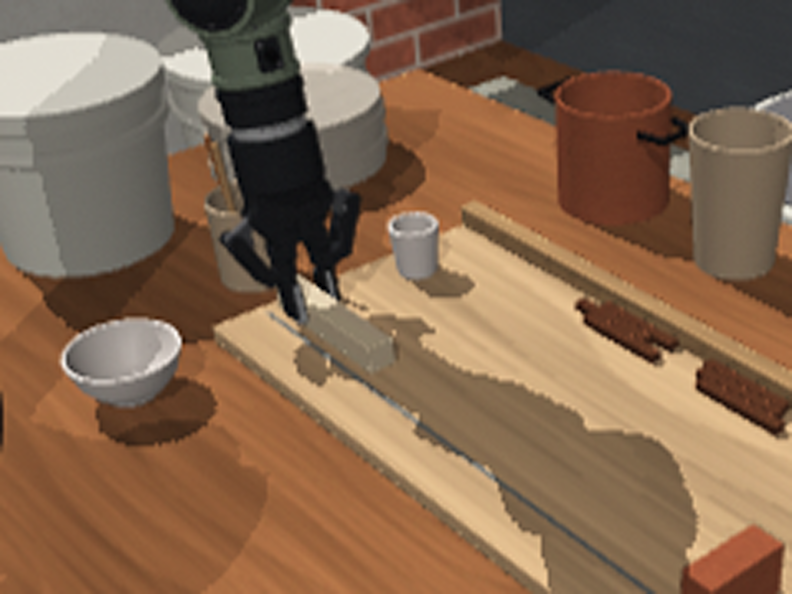

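```bash
python3 - <<'E'
from h import *
dz=arc(-.0764,np.array([.170,.018]),(.2753,.0241),np.radians(-10),np.radians([5,13,21,30]))
print(bot.read_clock());snap("side","d10.png",(100,90,240,180),3.3)
E
```

```text
5 [ 0.6  0.1 -1.3] dz 0.0 zerr 0.1 g 0.285
13 [ 0.1 -0.9  0. ] dz -0.3 zerr -0.21 g 0.284
21 [-0.4 -0.3  1.9] dz -0.3 zerr -0.22 g 0.281
30 [-0.2  1.4  2.6] dz -0.3 zerr -0.07 g 0.284
38.9667
```

View pics/d10.png

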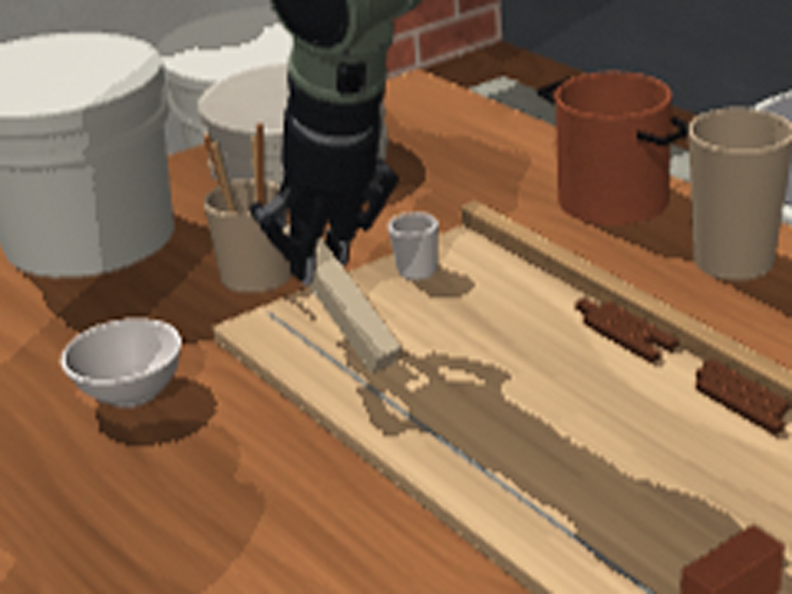

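```bash
python3 - <<'E'
from h import *
dz=arc(-.0764,np.array([.170,.018]),(.2753,.0241),np.radians(-10),np.radians([38,46,54,62,70,78,85,90]),dz=-.0003)
print(dz,bot.read_position(),toB(bot.read_position()),bot.read_clock());snap("side","d11.png",(100,90,240,180),3.3);snap("scene","s11.png",(250,100,300,230),2.6)
E
```

```text
38 [0.4 2.6 4.4] dz -0.3 zerr 0.17 g 0.286
46 [-0.2  4.7  4.4] dz -0.3 zerr 0.55 g 0.286
54 [0.8 3.4 6.7] dz -0.3 zerr 0.69 g 0.29
62 [1.  4.7 6.2] dz -0.23 zerr 0.87 g 0.282
70 [1.4 2.5 7.7] dz -0.21 zerr 0.81 g 0.283
78 [1.9 1.  9.8] dz -0.04 zerr 0.58 g 0.284
85 [ 0.5 -0.3 10.4] dz 0.34 zerr 0.25 g 0.288
90 [ 0.6 -1.  10.8] dz 0.78 zerr 0.04 g 0.283
0.001264457098104686 [0.46874756 0.18518848 0.12412013] [[-0.07618357  0.16441232]] 41.875
```

View pics/d11.png

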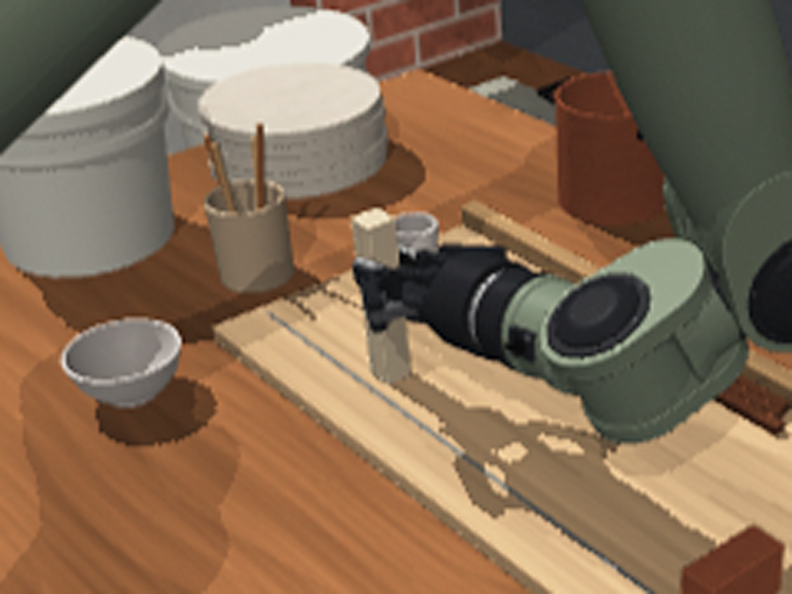

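View pics/s11.png

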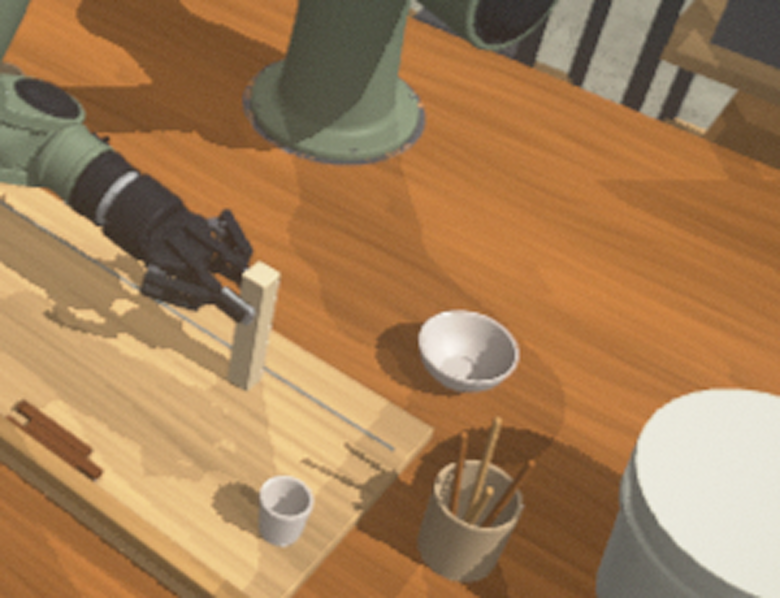

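```bash
python3 - <<'E'
from h import *
L=bot.move_linear; X=-.0764
bot.set_gripper(.6)
p=toB(bot.read_position())[0]; z=bot.read_position()[2]; a=avec(np.radians(80))
L(B(X,p[1]-.08*a[0],z-.08*a[1]),speed=.1)
snap("side","d12.png",(100,90,240,180),3.3)
bot.move_pose(B(X,.10,.36),tq(np.radians(20)))
t=np.radians(-55);a=avec(t)
bot.move_pose(B(X,.153-.09*a[0],.126-.09*a[1]),tq(t))
print(bot.read_clock());snap("side","d13.png",(100,90,240,180),3.3);snap("scene","s13.png",(250,100,300,230),2.6)
T=wristT();np.save("w13T.npy",T);snap("wrist","w13.png")
E
```

```text
45.4583
```

View pics/d13.png

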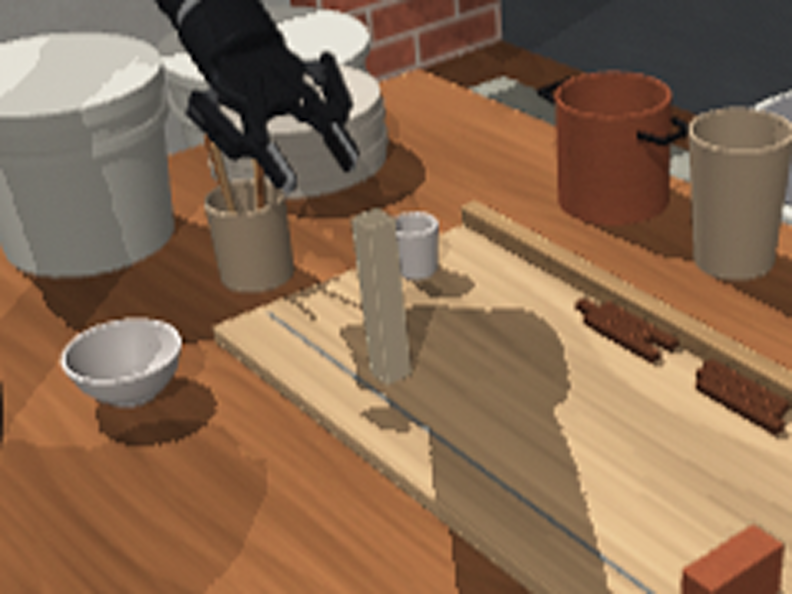

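View pics/s13.png

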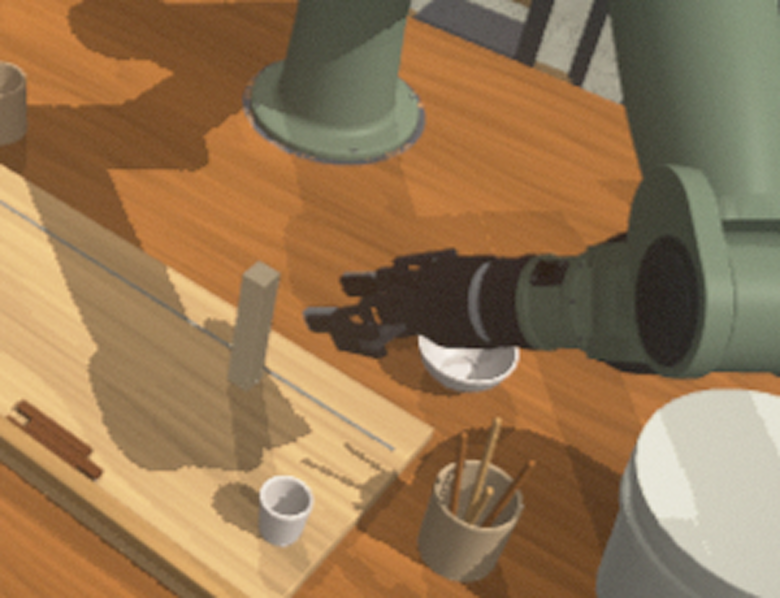

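View pics/w13.png

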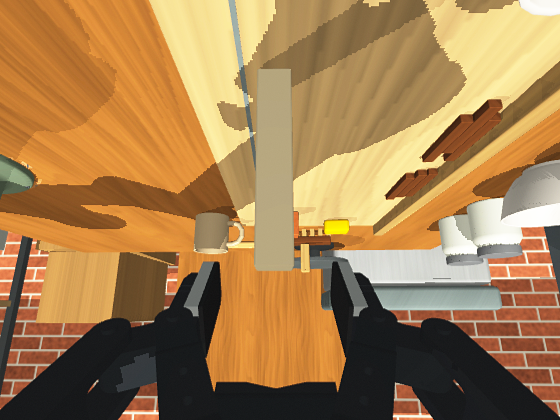

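```bash
python3 - <<'E'
from h import *
CAL["wrist"]["extrinsics"]=np.load("w13T.npy")
print((toB(plane("wrist",[(258,69),(290,69)],.018))*1e3).round(1),(toB(plane("wrist",[(255,270),(293,270)],.168))*1e3).round(1))
L=bot.move_linear; X=-.0764;t=np.radians(-55)
f=L(B(X,.153,.126),speed=.08,until_force=8)
bot.set_gripper(0,80);p=bot.read_position()
print(f,bot.read_gripper_width(),toB(p),p[2],bot.read_ft_force(),bot.read_clock())
E
```

```text
[[-88.8 169.6]
 [-64.4 169.5]] [[-89.6 152. ]
 [-63.5 151.9]]
False 0.28723054287905386 [[-0.0762877   0.15321962]] 0.12627945406096092 [-0.88707078  1.10677349  2.25133425] 47.2333
```

```bash
python3 - <<'E'
from h import *
print(bot.read_ft_force())
dz=arc(-.0764,np.array([.1436,.018]),(.1532,.1263),np.radians(-55),np.radians([6,14,22,30,38,46,54,62]))
print(dz,bot.read_clock());snap("side","d14.png",(100,90,240,180),3.3)
open("dz","w").write(str(dz))
E
```

```text
[-0.88707078  1.10677349  2.25133425]
6 [-0.1  0.  -1.3] dz 0.0 zerr 0.51 g 0.286
14 [-0.4 -1.   4.1] dz -0.3 zerr -0.13 g 0.286
22 [-0.6 -1.5  4.2] dz -0.3 zerr -0.15 g 0.284
30 [ 0.  -2.4  4. ] dz -0.3 zerr -0.21 g 0.287
38 [ 0.4 -1.9  2.1] dz -0.3 zerr -0.31 g 0.286
46 [-0.6 -0.9 -0.8] dz -0.3 zerr -0.28 g 0.287
54 [-1.4  0.  -0.3] dz -0.6 zerr -0.14 g 0.288
62 [-0.5  0.9  0.1] dz -0.9 zerr 0.1 g 0.289
-0.0009 50.1083
```

View pics/d14.png

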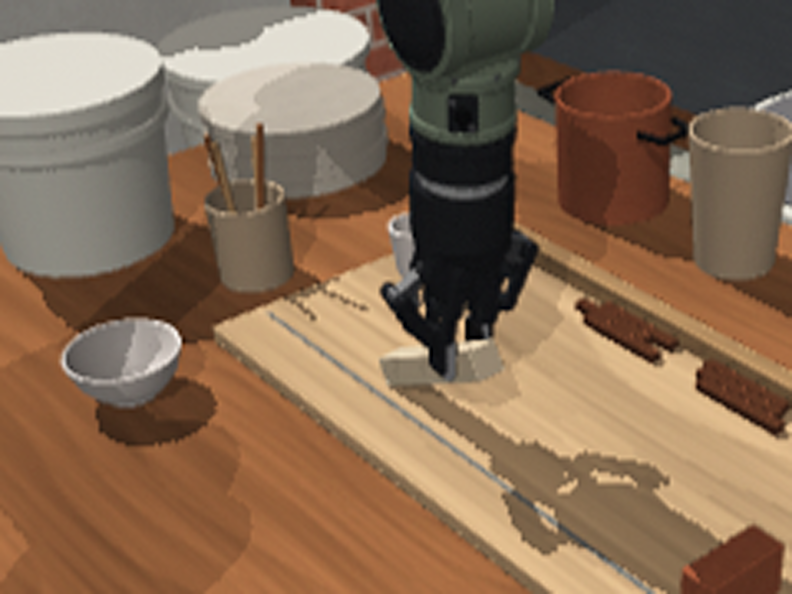

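```bash
python3 - <<'E'
from h import *
dz=arc(-.0764,np.array([.1436,.018]),(.1532,.1263),np.radians(-55),np.radians([70,78,84,90]),dz=-.0009)
p=bot.read_position();print(toB(p),p[2],bot.read_clock());snap("side","d15.png",(100,90,240,180),3.3)
E
```

```text
70 [-0.1 -0.9  0.5] dz -0.9 zerr 0.12 g 0.286
78 [-0.  -2.1  0.6] dz -0.9 zerr 0.16 g 0.286
84 [-0.  -1.4  0.5] dz -0.9 zerr 0.21 g 0.285
90 [ 0.4  0.1 -0.7] dz -0.9 zerr 0.36 g 0.284
[[-0.07597378  0.03550154]] 0.027057389798862432 51.525
```

View pics/d15.png

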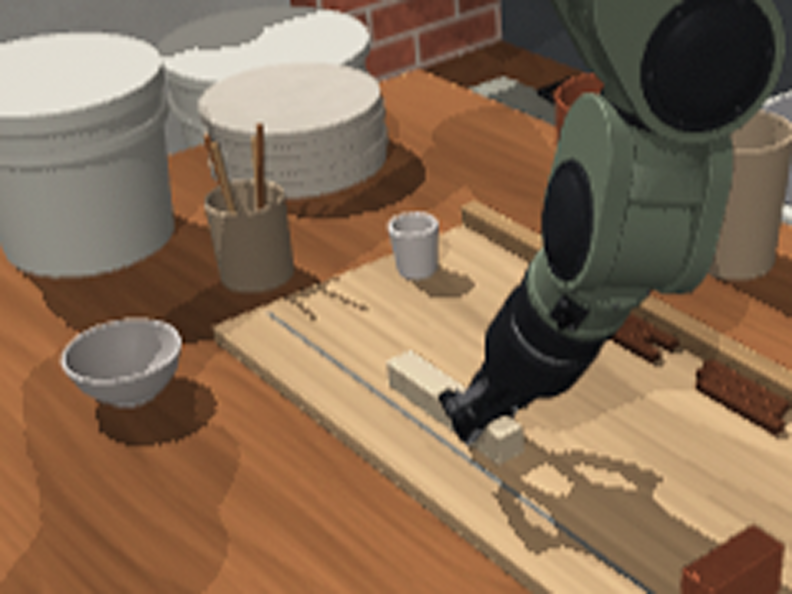

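```bash
python3 - <<'E'
from h import *
L=bot.move_linear
bot.set_gripper(.6)
p=bot.read_position();b=toB(p)[0];a=avec(np.radians(35))
L(B(b[0],b[1]-.09*a[0],p[2]-.09*a[1]),speed=.15)
bot.move_pose(B(-.10,.05,.30),quat(np.pi/2+BP[2]))
T=wristT();np.save("w16T.npy",T);snap("wrist","w16.png")
s=cv2.imread("pics/w16.png");cv2.imwrite("pics/w16a.png",cv2.resize(s[100:250,140:400],None,fx=3,fy=3,interpolation=cv2.INTER_CUBIC))
print(bot.read_clock())
E
```

```text
53.6833
```

View pics/w16.png

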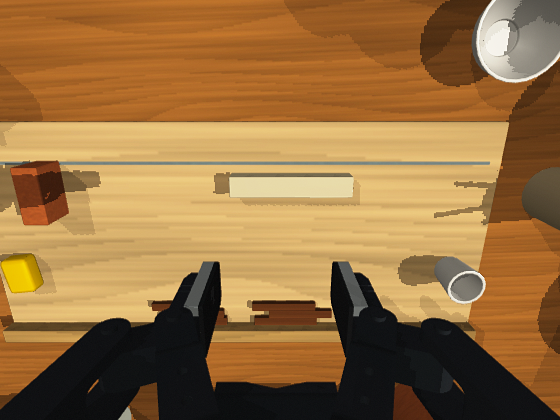

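View pics/w16a.png

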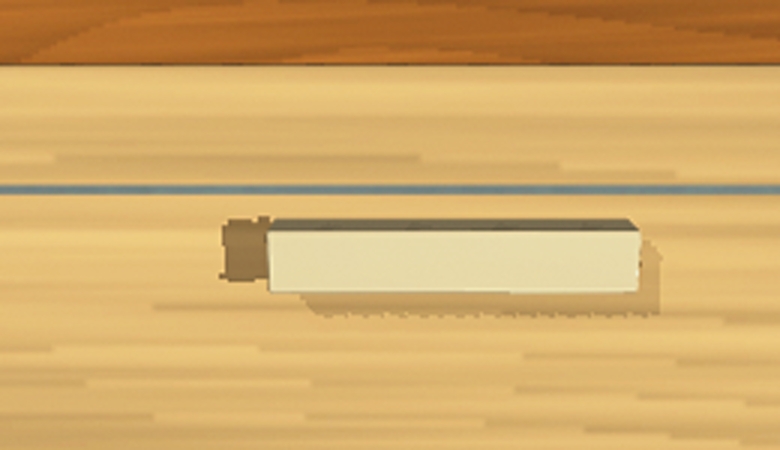

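```bash
python3 - <<'E'
from h import *
CAL["wrist"]["extrinsics"]=np.load("w16T.npy"); a=lambda u,v:np.array([140+u/3,100+v/3])
b=toB(plane("wrist",[a(268,231),a(639,231),a(639,292),a(268,292)],.044));print((b*1e3).round(1).tolist(),b.mean(0))
c=b.mean(0)
snap("scene","s16.png",(130,120,300,230),2.6)
L=bot.move_linear; t0=np.radians(-10); X=-.0764; ya=c[1]+.030; za=.0235
a=avec(t0)
bot.move_pose(B(X,ya-a[0]*.09,za-a[1]*.09),tq(t0))
f=L(B(X,ya,za),speed=.08,until_force=8); print(f)
bot.set_gripper(0,80); p=bot.read_position()
print(bot.read_gripper_width(),toB(p),p[2],bot.read_ft_force(),bot.read_clock())
E
```

```text
[[-89.3, -4.7], [-89.2, 142.9], [-63.9, 144.7], [-64.0, -5.8]] [-0.0766277   0.06928601]
False
0.2871543598578435 [[-0.07601884  0.09950846]] 0.02420687677234 [-1.56347794  1.22578261  5.74671312] 56.95
```

View pics/s16.png

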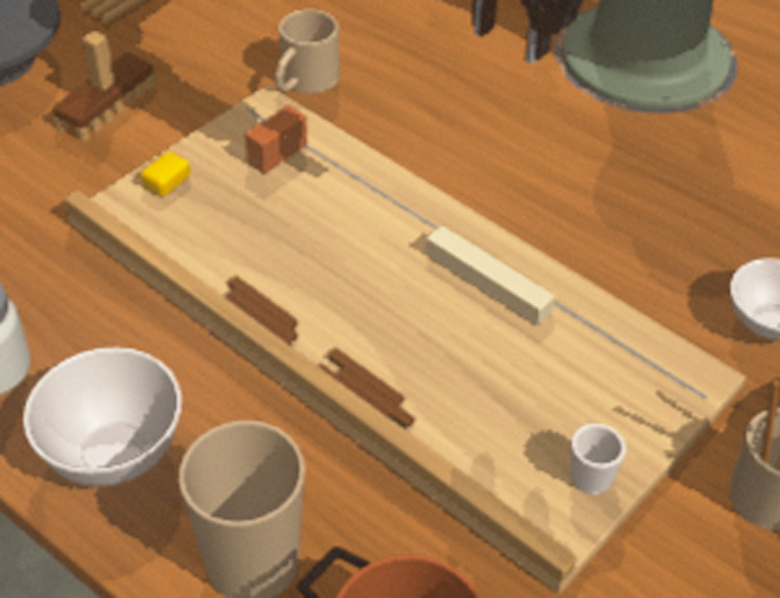

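```bash
python3 - <<'E'
from h import *
L=bot.move_linear; t0=np.radians(-35); X=-.0763; ya=.101; za=.0265
bot.set_gripper(.6)
p=bot.read_position();b=toB(p)[0]
L(B(X,b[1]+.015,.115),speed=.15)
a=avec(t0)
L(B(X,ya-a[0]*.07,za-a[1]*.07),speed=.15,rotation=tq(t0))
print(L(B(X,ya,za),speed=.08,until_force=8))
bot.set_gripper(0,80); p=bot.read_position();b=toB(p)[0]
print(bot.read_gripper_width(),b,p[2],bot.read_ft_force(),bot.read_clock())
snap("side","d17.png",(150,130,320,240),2.5)
dz=arc(X,np.array([-.0057,.018]),(b[1],p[2]),t0,np.radians([5,13,21,30]))
open("st","w").write(repr([b[1],p[2],dz]));print(bot.read_clock());snap("side","d18.png",(150,130,320,240),2.5)
E
```

```text
False
0.28252366890907493 [-0.07592631  0.10159016] 0.027046401274266725 [-1.00155967  3.5683758   4.80200436] 60.05
5 [ 0.5  0.9 -1.7] dz 0.0 zerr 0.25 g 0.282
13 [ 0.5 -0.1 -2.7] dz -0.3 zerr -0.38 g 0.285
21 [-0.2  0.2 -2.4] dz -0.6 zerr -0.74 g 0.288
30 [-0.3 -1.9 -0.4] dz -0.9 zerr -0.71 g 0.283
61.5
```

View pics/d18.png

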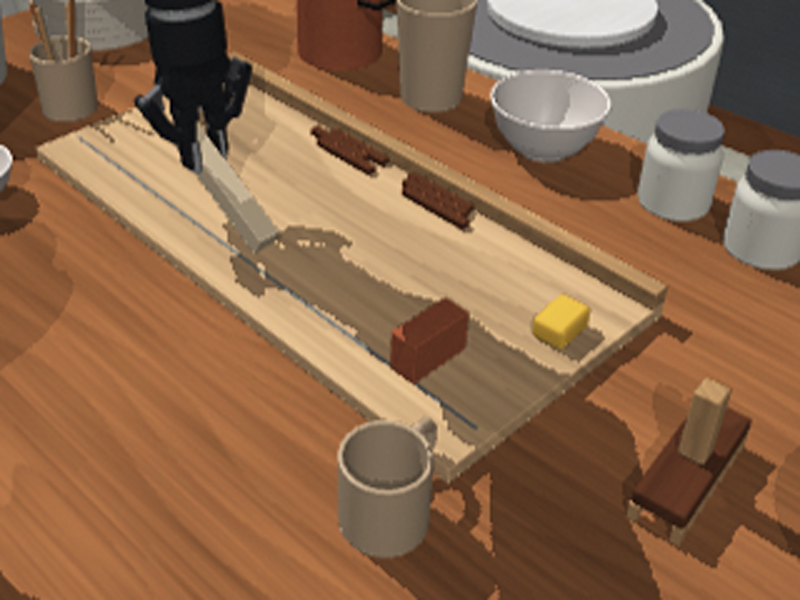

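```bash
python3 - <<'E'
from h import *
y,z,dz=eval(open("st").read())
dz=arc(-.0763,np.array([-.0057,.018]),(y,z),np.radians(-35),np.radians([38,46,54,62,70,78,85,90]),dz=dz-.0003,target=(1.5,7))
p=bot.read_position();print(dz,toB(p),p[2],bot.read_clock());snap("side","d19.png",(150,130,320,240),2.5);snap("scene","s19.png",(130,60,300,230),2.6)
E
```

```text
38 [-0.6  1.4  3.9] dz -1.5 zerr -0.05 g 0.284
46 [-1.1  2.3  6.9] dz -1.5 zerr 0.26 g 0.288
54 [-1.5  2.1 11.3] dz -1.5 zerr 0.59 g 0.287
62 [-1.5  3.2 12.2] dz -1.07 zerr 0.67 g 0.285
70 [-0.   3.7 10.6] dz -0.55 zerr 0.72 g 0.289
78 [-0.5  2.9  9.5] dz -0.19 zerr 0.61 g 0.284
85 [-0.9  1.3 10.8] dz 0.06 zerr 0.56 g 0.287
90 [ 0.3 -1.3 10.6] dz 0.45 zerr 0.43 g 0.286
0.0008064632959704631 [[-0.07557772 -0.0137305 ]] 0.1261663513161987 64.3667
```

View pics/d19.png

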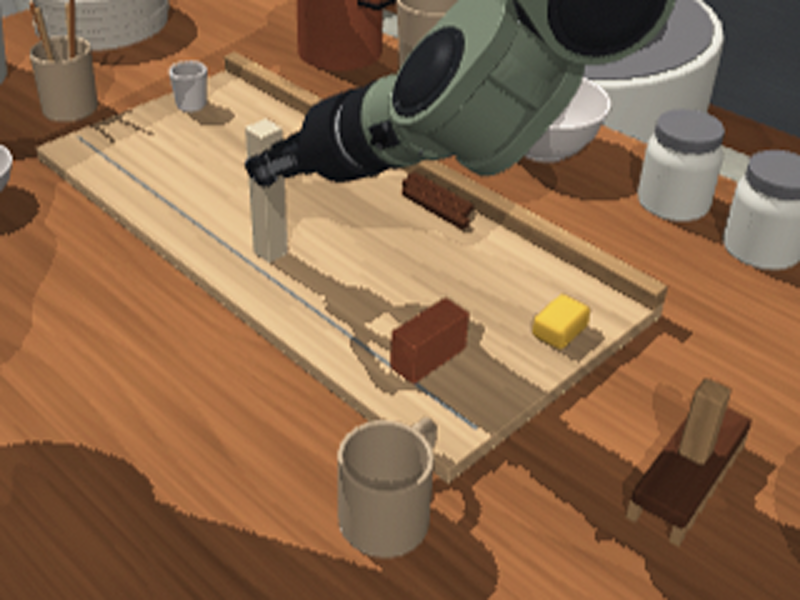

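View pics/s19.png

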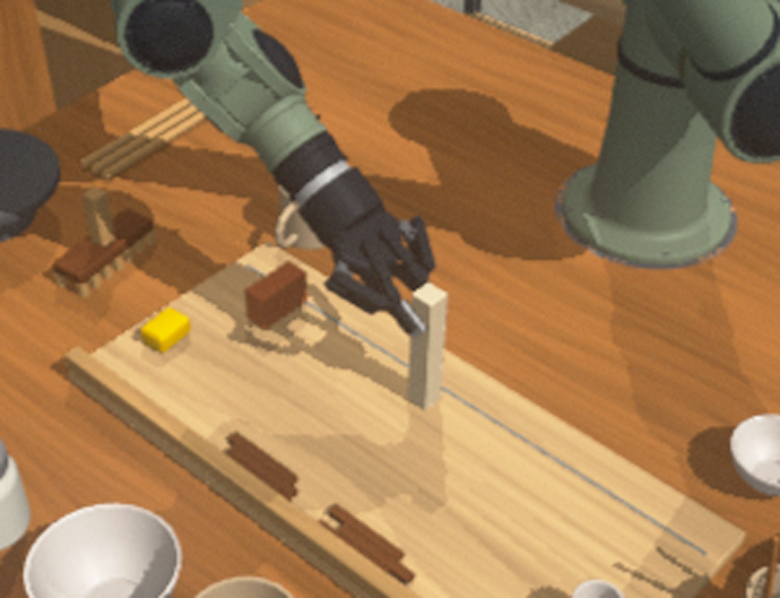

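```bash
python3 - <<'E'
from h import *
L=bot.move_linear; X=-.0760
bot.set_gripper(.6)
p=bot.read_position();b=toB(p)[0]; a=avec(np.radians(55))
L(B(X,b[1]-.09*a[0],p[2]-.09*a[1]),speed=.12)
bot.move_pose(B(X,-.04,.34),tq(np.radians(10)))
t=np.radians(-70);a=avec(t)
bot.move_pose(B(X,-.0217-.09*a[0],.126-.09*a[1]),tq(t))
print(bot.read_clock());snap("side","d20.png",(150,90,320,240),2.5)
T=wristT();np.save("w20T.npy",T);snap("wrist","w20.png")
E
```

```text
67.7167
```

View pics/d20.png

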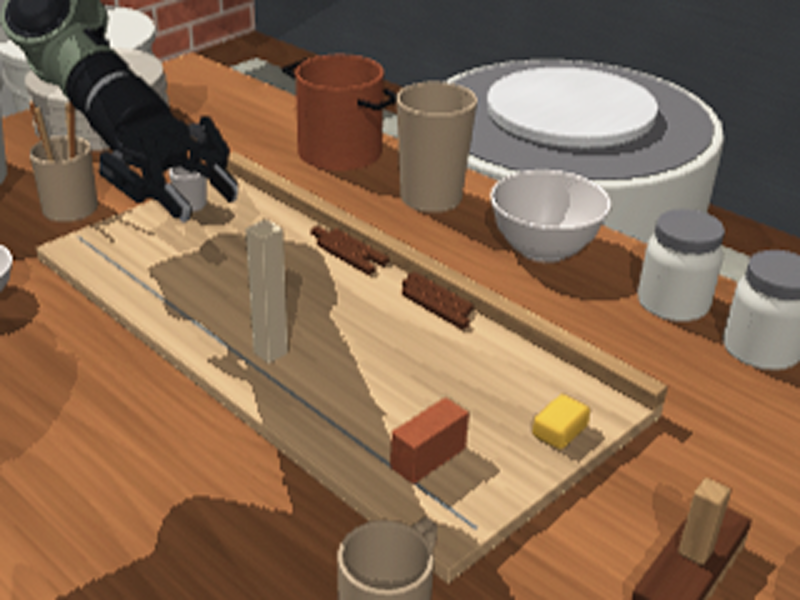

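View pics/w20.png

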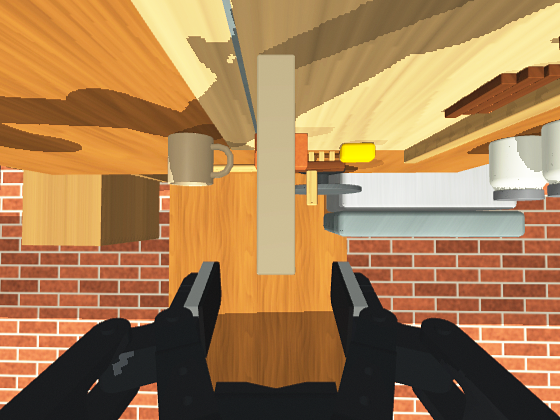

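Prop stands upright and centred between the jaws (x 257–294). Check its foot, grasp, and lay down.

```bash
python3 - <<'E'
from h import *
CAL["wrist"]["extrinsics"]=np.load("w20T.npy")
fb=toB(plane("wrist",[(258,55),(294,55)],.018));print((fb*1e3).round(1))
L=bot.move_linear; X=-.0760;t=np.radians(-70)
f=L(B(X,-.0217,.126),speed=.08,until_force=8)
bot.set_gripper(0,80);p=bot.read_position();b=toB(p)[0]
print(f,bot.read_gripper_width(),b,p[2],bot.read_ft_force(),bot.read_clock())
piv=np.array([-.0317,.018])
dz=arc(X,piv,(b[1],p[2]),t,np.radians([6,14,22,30,38,46,54]),dz=-.0002)
open("st","w").write(repr([b[1],p[2],dz]));print(bot.read_clock());snap("side","d21.png",(150,90,320,240),2.5)
E
```

```text
[[-88.1  -7.1]
 [-63.4  -7.1]]
False 0.2813888497829269 [-0.07577395 -0.0214501 ] 0.12615160085737084 [-0.29129867 -0.53993476  1.26607254] 69.4417
6 [-1.1  1.1 -3.2] dz -0.2 zerr 0.54 g 0.285
14 [-0.4  0.2  4.1] dz -0.5 zerr 0.35 g 0.28
22 [ 1.5 -1.8  5.9] dz -0.5 zerr 0.37 g 0.284
30 [ 1.1 -2.4  7.7] dz -0.5 zerr 0.32 g 0.28
38 [ 2.2 -4.3  7.5] dz -0.33 zerr 0.13 g 0.285
46 [ 0.9 -2.4  5.9] dz -0.18 zerr -0.3 g 0.286
54 [ 1.7 -0.1  3.1] dz -0.18 zerr -0.71 g 0.284
71.95
```

View pics/d21.png

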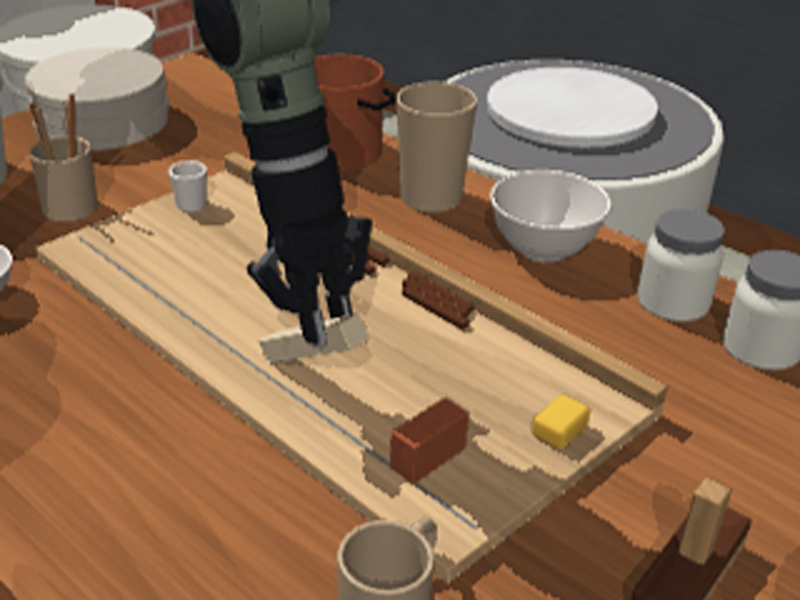

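```bash
python3 - <<'E'
from h import *
y,z,dz=eval(open("st").read())
L=bot.move_linear
arc(-.0760,np.array([-.0317,.018]),(y,z),np.radians(-70),np.radians([62,70,78,84,90]),dz=dz)
p=bot.read_position();b=toB(p)[0];print(b,p[2]);snap("side","d22.png",(150,90,320,240),2.5)
bot.set_gripper(.6)
a=avec(np.radians(20))
L(B(b[0],b[1]-.09*a[0],p[2]-.09*a[1]),speed=.15)
bot.move_pose(B(-.10,-.10,.28),quat(np.pi/2+BP[2]))
T=wristT();np.save("w22T.npy",T);snap("wrist","w22.png")
s=cv2.imread("pics/w22.png");cv2.imwrite("pics/w22a.png",cv2.resize(s[120:270,120:390],None,fx=2.9,fy=2.9,interpolation=cv2.INTER_CUBIC))
snap("scene","s22.png",(130,120,300,230),2.6)
print(bot.read_clock())
E
```

```text
62 [ 0.2 -0.6  2.4] dz -0.18 zerr -0.5 g 0.279
70 [-0.1 -1.3  1.8] dz -0.18 zerr -0.27 g 0.284
78 [-0.7 -1.4  1.5] dz -0.18 zerr -0.06 g 0.28
84 [-0.2 -1.8  0.8] dz -0.18 zerr 0.05 g 0.282
90 [1.8 1.4 1.9] dz -0.18 zerr 0.69 g 0.281
[-0.07554936 -0.13889433] 0.028762000055008233
76.125
```

View pics/w22a.png

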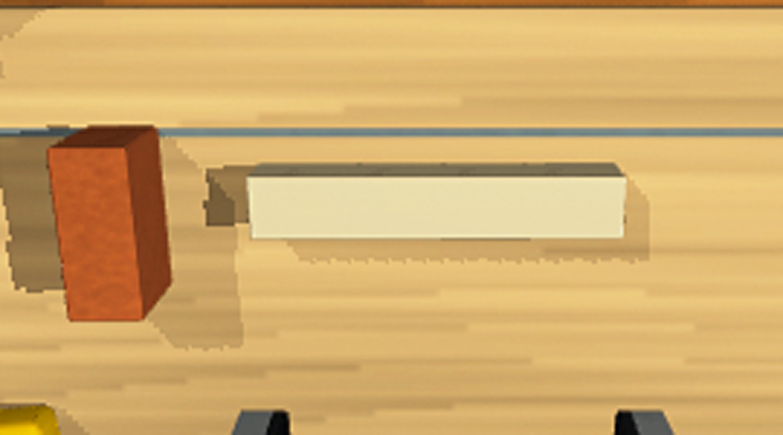

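View pics/s22.png

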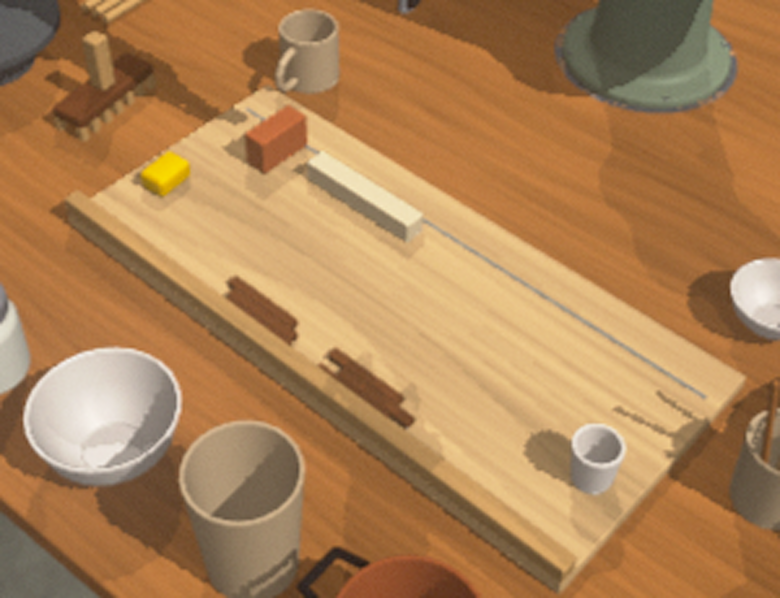

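```bash
python3 - <<'E'
from h import *
CAL["wrist"]["extrinsics"]=np.load("w22T.npy"); a=lambda u,v:np.array([120+u/2.9,120+v/2.9])
b=toB(plane("wrist",[a(247,177),a(625,177),a(625,238),a(251,238)],.044));print((b*1e3).round(1).tolist(),b.mean(0))
s=toB(plane("wrist",[a(49,149),a(126,149),a(143,320),a(68,320)],.063));print((s*1e3).round(1).tolist(),s.mean(0))
L=bot.move_linear; X=-.0760; y=b.mean(0)[1]
bot.move_pose(B(X,y,.12),tq(0)); L(B(X,y,.026),speed=.1,until_force=8)
bot.set_gripper(0,50); p=bot.read_position();c=toB(p)[0]
print(bot.read_gripper_width(),c,p[2],bot.read_ft_force())
L(B(X,y-.015,.0262),speed=.04,until_force=12); print(bot.read_ft_force())
f=L(B(X,y-.055,.0262),speed=.015,until_force=5)
p=bot.read_position();print(f,toB(p),p[2],bot.read_ft_force(),bot.read_gripper_width(),bot.read_clock())
snap("side","d23.png",(150,90,320,240),2.5);snap("scene","s23.png",(200,130,150,115),5)
E
```

```text
[[-88.5, -179.9], [-88.2, -31.3], [-63.0, -30.0], [-63.4, -180.0]] [-0.07576245 -0.10530486]
[[-103.9, -248.4], [-103.9, -220.0], [-35.8, -220.4], [-35.8, -249.7]] [-0.06984498 -0.23463064]
0.2881935792451744 [-0.07541292 -0.10549148] 0.026738606845567055 [-0.4198744  -0.19627297  6.80061497]
[-0.39138816  3.09802889  6.12077851]
True [[-0.0754752  -0.14499849]] 0.026746435901172688 [-0.28067725  0.6462534   5.13037106] 0.28736978888468534 81.1417
```

View pics/s23.png

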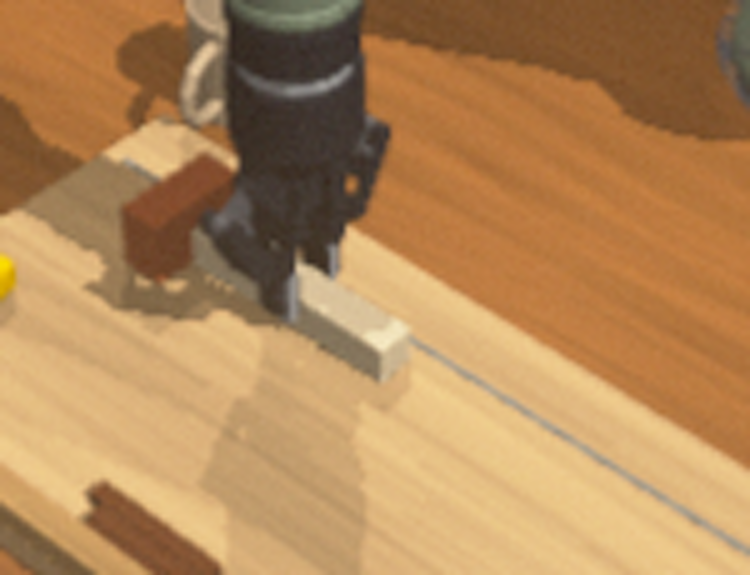

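View pics/d23.png

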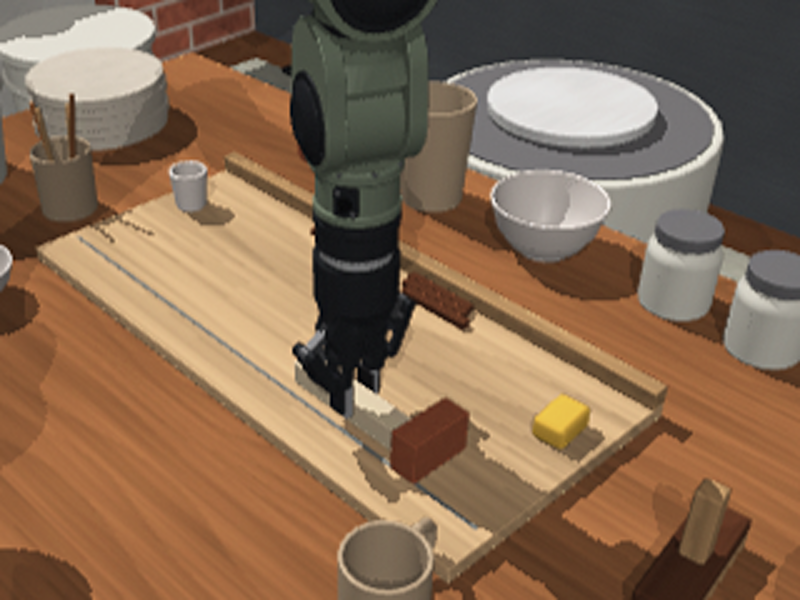

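```bash
python3 - <<'E'
from h import *
L=bot.move_linear
p=bot.read_position();b=toB(p)[0]
print(L(B(b[0],b[1]-.004,.0265),speed=.01,until_force=4),toB(bot.read_position()),bot.read_ft_force())
bot.set_gripper(.6); L(B(b[0],b[1],.14),speed=.15)
bot.move_pose(B(-.13,-.13,.26),quat(np.pi/2+BP[2]))
T=wristT();np.save("w24T.npy",T);snap("wrist","w24.png")
s=cv2.imread("pics/w24.png");cv2.imwrite("pics/w24a.png",cv2.resize(s[120:270,120:390],None,fx=2.9,fy=2.9,interpolation=cv2.INTER_CUBIC))
snap("scene","s24.png",(130,120,300,230),2.6);snap("side","d24.png",(150,130,320,240),2.5)
print(bot.read_clock())
E
```

```text
True [[-0.07543687 -0.14499088]] [0.3401092  1.32153211 4.19972848]
84.3417
```

View pics/w24.png

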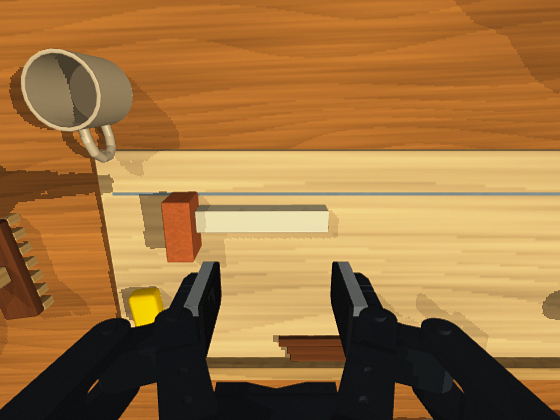

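View pics/w24a.png

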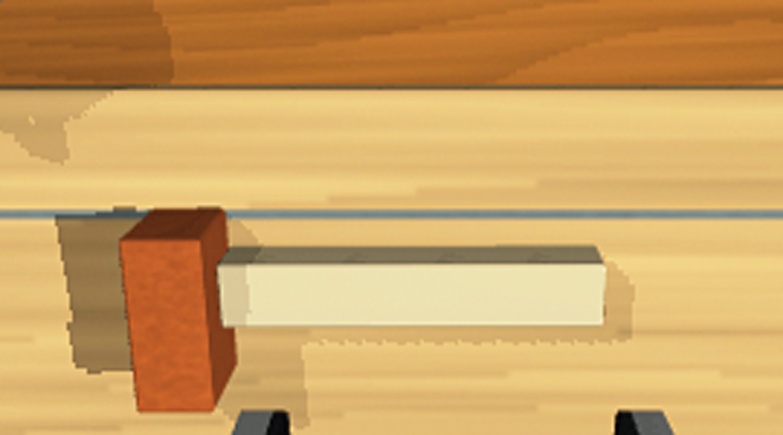

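View pics/s24.png

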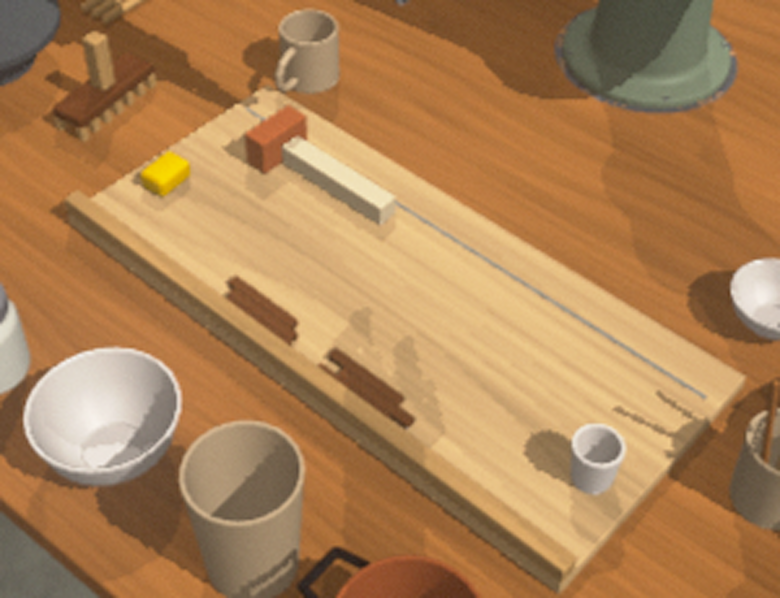

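View pics/d24.png

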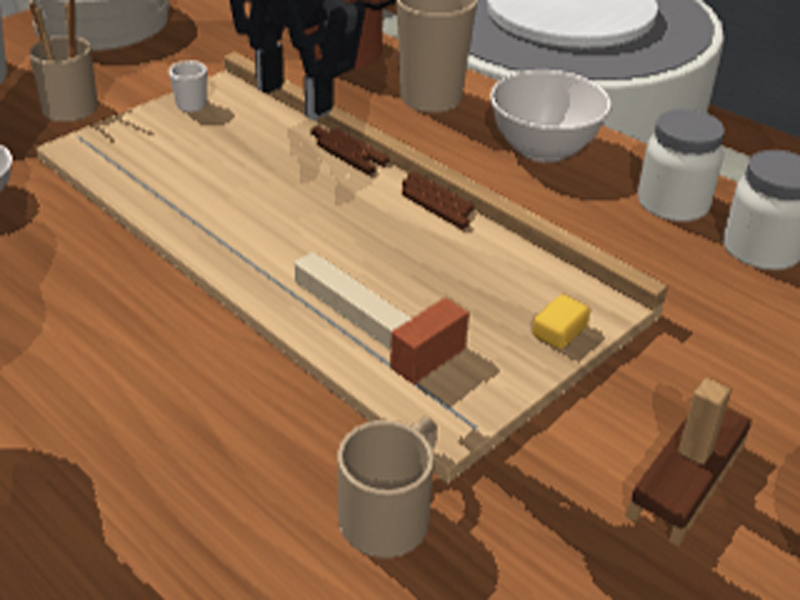

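```bash
python3 - <<'E'
from h import *
bot.move_pose(B(.02,0,.26),quat(-np.pi/2+BP[2]))
T=wristT();np.save("w25T.npy",T);snap("wrist","w25.png");print(bot.read_clock())
E
```

```text
87.3083
```

View pics/w25.png

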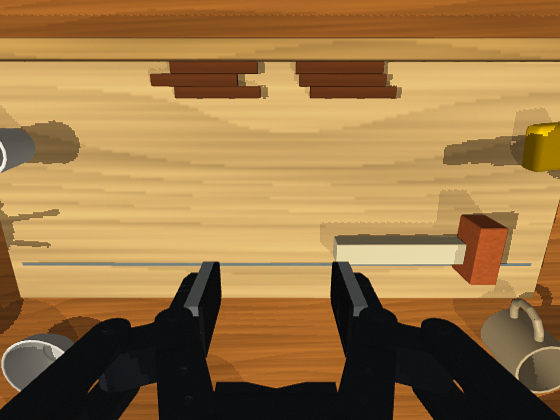

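```bash
python3 -c "
from h import *
bot.close_job()"
```

```text
the job is handed in; nothing more can be done
```

The job is done and handed in at about 87 s of the 208 s limit.

- **Strips:** I raked all six strips against the far rail in two passes, one for each half. They now lie as three tight, parallel rows in two stacks side by side, with about 40 mm between the stacks. The gripper never touched them, and the last wrist picture showed them still in place. I saw no sign of one being knocked aside.
- **Rake:** It is back on its teeth on the bench, in its original spot off the board.
- **Prop:** I tipped it end over end twice towards the stop. Its centre moved 176 mm and then about 175 mm along the board. The force on the tool stayed under about 13 N at every reading during the tips.
- **Final slide:** I slid it until its end touched the stop. By position its end is at about y −0.220 m, against a stop face measured at −0.220 m. The last picture shows it touching and square.
- **Doubtful reading:** Early in the second tip-up the force readings dropped to about −2.7 N. The end resting on the board may have been a fraction of a millimetre clear for a moment before I lowered it.
- **Other things:** The test pot, sponge, mug and bowl looked unmoved in the last wrist picture, and the jar in the scene and side views just before it.

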